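# Photograph a tool case for the store-room inventory

## Task

Take the inventory photo of the green tool case: swing the wire back of the folding stand up and over until it snaps open, then set the green case down gently in the middle of the stand's sloping ledge, leaning back on the wire with its white label panel towards the camera, and let go of it. Then press the camera's red shutter button to its halfway stop and hold it there for a good second, press it fully down, and let it come back up. Take no photo before the case is in place, and leave the blue case, the carton and the screwdriver alone.

Things in the scene. Friction and masses are not known exactly. Their poses are not given: they have to be found in the camera images.
- stand: Folding stand, fixed to the table: dark base plate 135 x 215 x 10 mm (x -50 to +85, y -108 to +108 mm), sloping aluminium ledge, wire back. Origin on the table under it; -x is the front and faces the camera, y runs along the ledge, z up. A case seated well leans back 20 degrees, flat on the ledge, against the wire's end bar, its body's middle near x +22, y 0, z +104 mm.
- easel_hinge (a point): Middle of the hinge line of the wire back: along the stand's y, through x = +30, z = +40 mm of the stand. Same axes as the stand.
- ledge (a point): Middle of the ledge floor, 30 mm forward of the hinge line; axes of the stand. Floor 140 mm long in y; it drops 20 degrees from front to back, square to the opened back: it starts at the hinge line and rises forward along (-0.940, 0, +0.342). Measured so from the hinge line, the rear stop's face is at 5 mm, the front lip's at 61 mm; they stand 5 and 14 mm above the floor.
- easel_bar (a point): Middle of the end bar of the stand's wire back: steel, along the stand's y, 10 mm thick, 170 mm long, orange sleeve 13.6 mm thick on its middle 100 mm; 115 mm from the hinge line. Folded, the back lies level towards the camera, the bar 40 mm above the table, 85 mm in front of the stand's origin, about 45 mm clear of the front lip; side wires 170 mm apart pass beside the ledge.
- easel (a joint): Angle of the wire back, rad: 0 folded (level, forward), 1.57 straight up, 1.92 fully open (leaning back 20 degrees past upright, against its stop). Over-centre spring: below about 1.05 it pulls shut (up to 3.5 N at the bar), beyond it springs open by itself.
- case_center (a point): Middle of the body of the green tool case, standing on edge. Body 45 mm thick (its x), 150 wide (y), 115 high (z); underside 57.5 mm below this point. Dark handle on top: a bar along y, 100 mm long, 16 thick (x), 14 high, its centre 85.5 mm above this point, 21 mm gap below it. 0.3 to 0.6 kg. Its -x face carries the white label panel; the other large face is plain green with dark ribs.
- case_label (a point): Centre of the green case's label face (its -x face, white panel 86 x 56 mm); same axes as the case.
- camera: Dark camera on a round foot, fixed to the table. Origin on the table under its middle; it looks along its +x, at the stand; z up. Body 70 mm deep (x), 135 wide (y), 66 to 144 mm above the table; a low hump up to 155 mm at y = +5 to +50 mm; lens to x = +75 mm. The red shutter button is on top at x = 0, y = -36 mm.
- shutter_top (a point): Middle of the top of the red two-stage shutter button (36 mm across), 174 mm above the table when up; it moves down as it is pressed. Stage one: 6 mm travel, 1.5 to 3.5 N, to the halfway stop. Stage two: the stop yields at about 9 N, then 7 mm more travel, reaching about 12 N at the bottom (13 mm in all). It springs back when let go.
- shutter_half (a joint): Travel of the button's first stage, m: 0 up, 0.006 at the halfway stop.
- shutter_full (a joint): Travel of the button's second stage, m: 0 until the halfway stop is overcome, 0.007 fully down.
- blue_case_center (a point): Middle of the body of a blue tool case of the same shape and size as the green one, standing on edge. Bystander.
- carton_center (a point): Middle of a cardboard carton, 110 x 90 x 65 mm, loose on the table behind the stand. Bystander.
- driver: Screwdriver lying on the table, about 200 mm long, along its x. Bystander.
Mind the look-alikes: they are no part of the job. There is more than one size of the part that bears case_center; the job needs the smallest.

How it is judged:
On the way, in this order (a step that is already met when the one before it is completed fails the run):
1. the wire back is snapped open (value of joint easel above 1.8 rad), for 0.2 s.
2. the green case sits on the ledge, leaning on the open back, label to the camera, let go (value of joint easel above 1.8 rad and x of case_center in the frame of stand between 0.008 and 0.036 m and y of case_center in the frame of stand between -0.025 and 0.025 m and z of case_center in the frame of stand between 0.094 and 0.114 m and angle between case_center's own z axis and vertical between 0.2 and 0.5 rad and x of case_label in the frame of stand below 0.02 m and angle between the y axis of case_center and the y axis of stand, either way round below 0.2 rad and contact force between the fingers and case below 0.2 N), for 0.3 s.
3. the button is held at its halfway stop for 0.7 s (value of joint easel above 1.8 rad and x of case_center in the frame of stand between 0.008 and 0.036 m and y of case_center in the frame of stand between -0.025 and 0.025 m and z of case_center in the frame of stand between 0.094 and 0.114 m and angle between case_center's own z axis and vertical between 0.2 and 0.5 rad and x of case_label in the frame of stand below 0.02 m and angle between the y axis of case_center and the y axis of stand, either way round below 0.2 rad and value of joint shutter_half above 0.0042 m and value of joint shutter_full below 0.002 m), for 0.7 s.
4. the button is pressed fully down (value of joint easel above 1.8 rad and x of case_center in the frame of stand between 0.008 and 0.036 m and y of case_center in the frame of stand between -0.025 and 0.025 m and z of case_center in the frame of stand between 0.094 and 0.114 m and angle between case_center's own z axis and vertical between 0.2 and 0.5 rad and x of case_label in the frame of stand below 0.02 m and angle between the y axis of case_center and the y axis of stand, either way round below 0.2 rad and value of joint shutter_full above 0.005 m), for 0.05 s.
At the end, for the whole second after the job is handed in: Wire back open (over 1.8 rad); green case at rest on the ledge, let go, within 14 mm front-back, 25 mm sideways, 10 mm in height of its seat, leaning back 0.2 to 0.5 rad, square within 0.2 rad, label to the camera; shutter button up again (within 1.5 mm) (value of joint easel above 1.8 rad and x of case_center in the frame of stand between 0.008 and 0.036 m and y of case_center in the frame of stand between -0.025 and 0.025 m and z of case_center in the frame of stand between 0.094 and 0.114 m and angle between case_center's own z axis and vertical between 0.2 and 0.5 rad and x of case_label in the frame of stand below 0.02 m and angle between the y axis of case_center and the y axis of stand, either way round below 0.2 rad and value of joint each of shutter_half, shutter_full below 0.0015 m and linear speed of case below 0.02 m/s); the robot touches nothing.
It fails at once if the shutter is pressed past its halfway stop before the green case is in place (value of joint shutter_full above 0.003 m and not (value of joint easel above 1.8 rad and x of case_center in the frame of stand between 0.008 and 0.036 m and y of case_center in the frame of stand between -0.025 and 0.025 m and z of case_center in the frame of stand between 0.094 and 0.114 m and angle between case_center's own z axis and vertical between 0.2 and 0.5 rad and x of case_label in the frame of stand below 0.02 m and angle between the y axis of case_center and the y axis of stand, either way round below 0.2 rad)).
It fails at once if the green case is dropped (it moves faster than 0.65 m/s while the fingers do not hold it, a fall of some 22 mm) (linear speed of case above 0.65 m/s and contact force between the fingers and case below 0.2 N).
It fails at once if the blue case, the carton or the screwdriver is moved by more than 30 mm (distance of any of blue_case_center, carton_center, driver from where it was at the start of the episode above 0.03 m).
It also fails if it takes over 72 s, if anything falls off the work surface, if the arm or the gripper's body presses on something with over 40 N, if the wrist force passes 120 N, or if a joint passes its speed limit or range.

## Robot

A 6-joint arm with a two-finger parallel gripper is mounted at the origin on the work surface. World frame = base frame: x ahead of the robot, y to its left, z up, the work surface at z = 0. Lengths are in m, angles in rad, forces in N, time in s.
With the tool pointing down it reaches from about 0.325 to 0.85 m from the base axis. Payload 4.4 kg.
Tool frame: the origin (TCP) lies midway between the tips of the shut fingers; the grasp point (between the pads) lies 19 mm behind it (bot.grasp_offset is the distance from the TCP to the grasp point, in m); y points along the fingers, z is the direction in which the jaws open and shut, and the axes are right-handed (so a half turn about y gives the same grasp; the last joint's range is limited). The gripper opens to 94 mm and grips with 3 to 60 N. Pads are 16 mm wide; open, the fingers measure 119 mm over their backs; the gripper's body (75 mm by 177 mm) begins 78 mm behind the grasp point.
Start: joints at [-1.375, 0.207, 1.542, -0, 1.393, -0.15], TCP at [0.195, -0.541, 0.205] pointing down, gripper open.
Joint ranges: [-2.73, 2.73], [-0.86, 2.22], [0.23, 2.46], [-1.11, 4.25], [0.08, 2.63], [-2.82, 2.82]. Speed limits (rad/s): [2.79, 2.79, 3.14, 3.14, 3.14, 3.14].

## Interface

Orientations are given as a 3x3 rotation matrix whose columns are the frame's x, y, z axes.
In Python, from station import bot gives the robot as it stands.
- The arm moves only by the tool send_rows, never from a script. Its argument "motion" is a list of rows, each an object of numbers: "dx", "dy", "dz": the shift along the tool's x, y, z in m; "roll": the turn about the tool's y in degrees. A call has 1 to 12 rows; each row is the pose to reach, as a shift and turn from the pose commanded when the call began, along the tool's axes at that moment; what a row does not reach only later rows make up. A row lasts 1/12 s, in which the tool goes at most 41.7 mm and 7.16 degrees, less where a joint would pass 70% of its speed; a pose out of reach is approached as far as the arm can. A call with a gripper value outside its range is refused whole. "claw" is the opening, from -1 (shut) to 1 (fully open), set as the call begins (left out, the last holds). The fingers move at their own pace and stop on an object; the grip force is fixed at half the most. Time passes only in rows, so rows that repeat a pose let the fingers close. It gives the time, the measured TCP pose, the force and the opening at its end, in the units of the state.
- bot.sense(): the state, without advancing time (a new reading comes with each control period).
- bot.grab_frame(name): name is "scene" or "top" or "wrist"; returns the picture (420x560x3 uint8, red, green, blue); there is no depth.
- bot.calibration(name): a dict with "fx", "fy", "cx", "cy" (pixels), "k1" (the pictures are not rectified: a ray, as slopes to the right and down, at radius r is drawn at 1 + k1 r^2 times it, then the intrinsics apply), "cam_to_world" (4x4, takes a point from camera to world coordinates). Camera axes: x right, y down, z forward; pixel columns grow to the right and rows downward; lengths in m; the calibration is good to about 2 mm. A picture is of the moment at which its call begins: read the wrist's pose just before it. calibration takes no time and is no camera call; for the wrist camera it gives the pose at the moment of the call.
- bot.close_job(): hands the job in, once; it reports no verdict.
The state is a dict: "clock": time; "joint_pos": joint angles; "dq": joint speeds; "effort": joint torques, N m; "eef_pos": TCP position; "ee_rot": TCP orientation; "ft_force": force on the tool from outside, world axes, zero at the start; "moment": the same for the moment, N m; "width": opening from 0.0 (shut) to 1.0 (fully open).
Only numpy, scipy, OpenCV 4.12 (cv2) and the standard library are available. Lean on these libraries where they do the work, as an engineer would, in place of code of your own. Each camera call takes 0.05 s, during which the arm holds its last target.

## Working session

There is one attempt and no reset: what is moved stays moved. The work goes in short steps, Python scripts to look and compute and a tool call to move; the robot and the scene stay as the last step left them, time stands still between calls to the robot, and variables do not carry over. Pictures are saved under pics/ and viewed, and the job is handed in when it is done.

Besides the shell and the picture viewer there is one more tool, called after "Request:" as name([rows], argument=value, ...), one row to a line, values as JSON. send_rows: Moves the arm, as the interface text tells. Its arguments: {"type":"object","properties":{"motion":{"type":"array"},"claw":{"type":"number"}},"required":["motion"]}

```bash
mkdir -p pics; ls; python3 - <<'E'
from station import bot
import cv2
s=bot.sense(); print(s)
for n in ["scene","top","wrist"]:
    c=bot.calibration(n); print(n,c)
    cv2.imwrite(f"pics/{n}0.png",bot.grab_frame(n)[:,:,::-1])
print(bot.grasp_offset)
E
```

```text
pics
{'clock': 0.0, 'joint_pos': array([-1.37549226e+00,  2.07441342e-01,  1.54292097e+00,  3.13316390e-06,
        1.39347582e+00, -1.50518723e-01]), 'dq': array([-1.50039124e-03,  1.77685485e-03, -1.78764714e-04,  3.61344677e-04,
       -7.05247185e-04,  5.86238235e-05]), 'effort': array([-7.57484431e-04, -3.70880377e+01, -2.81417871e+01,  6.97304425e-02,
        3.63401847e-02, -1.95334264e-04]), 'eef_pos': array([ 0.19473351, -0.54018196,  0.20429433]), 'ee_rot': array([[-9.40797133e-01, -4.32744116e-04,  3.38969862e-01],
       [-3.38969968e-01,  2.20339325e-03, -9.40794614e-01],
       [-3.39760572e-04, -9.99997479e-01, -2.21963331e-03]]), 'ft_force': array([ 0.32243367, -0.4646266 ,  0.05736207]), 'moment': array([0.01336609, 0.02572361, 0.01974335]), 'width': 1.0012843214330578}
scene {'fx': 413.27105108896416, 'fy': 413.27105108896416, 'cx': 272.09360337708165, 'cy': 209.66904048549452, 'k1': -0.02020644911573107, 'cam_to_world': array([[-0.21069055,  0.76880269, -0.60378134,  1.28656273],
       [ 0.97743623,  0.17521775, -0.11797102,  0.14395113],
       [ 0.01509678, -0.6
[... 198 characters left out ...]
1638, 'k1': -0.11685722860688988, 'cam_to_world': array([[ 0.00593973, -0.99440885,  0.10543126,  0.420316  ],
       [-0.9999771 , -0.00556475,  0.00385039, -0.01808742],
       [-0.00324216, -0.10545172, -0.99441914,  1.61627713],
       [ 0.        ,  0.        ,  0.        ,  1.        ]])}
wrist {'fx': 303.3765376543742, 'fy': 303.3765376543742, 'cx': 277.6637170881178, 'cy': 211.35083829770352, 'k1': 0.017010794097056452, 'cam_to_world': array([[ 0.33850062, -0.90339692, -0.26323249,  0.27014271],
       [-0.94096247, -0.3257689 , -0.09200141, -0.5135184 ],
       [-0.00263917,  0.27883442, -0.96033557,  0.38332508],
       [ 0.        ,  0.        ,  0.        ,  1.        ]])}
0.0188
```

View pics/scene0.png

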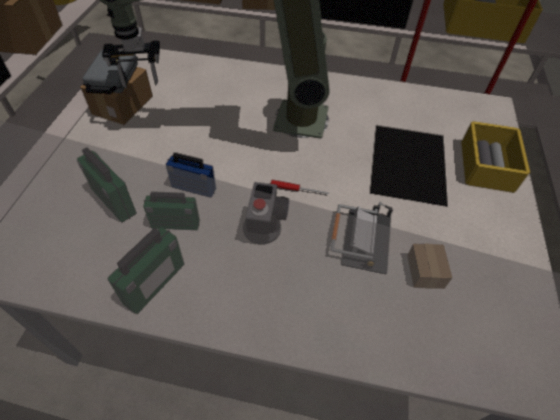

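View pics/top0.png

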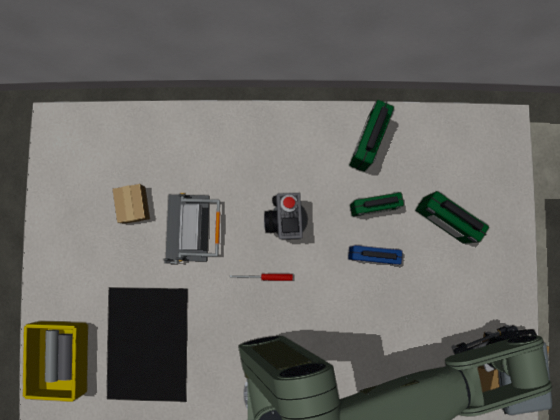

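View pics/wrist0.png

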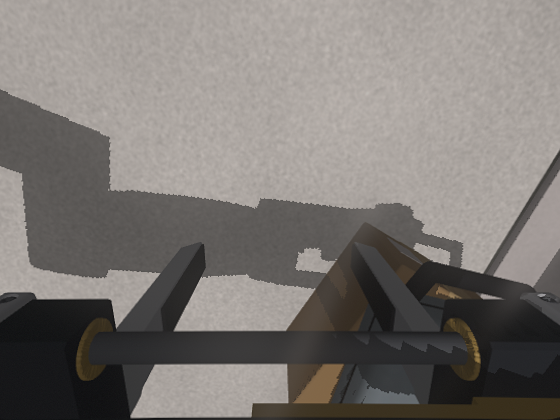

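```bash
python3 - <<'E'
import cv2
s=cv2.imread("pics/scene0.png");t=cv2.imread("pics/top0.png")
cv2.imwrite("pics/c1.png",cv2.resize(s[140:270,130:290],None,fx=5,fy=4.6,interpolation=cv2.INTER_CUBIC)[:600,:800])
cv2.imwrite("pics/c2.png",cv2.resize(s[190:290,320:460],None,fx=5.7,fy=5.7,interpolation=cv2.INTER_CUBIC))
cv2.imwrite("pics/c3.png",cv2.resize(t[170:290,240:420],None,fx=4.4,fy=4.4,interpolation=cv2.INTER_CUBIC))
cv2.imwrite("pics/c4.png",cv2.resize(t[180:280,105:240],None,fx=5.9,fy=5.9,interpolation=cv2.INTER_CUBIC))
E
```

```text
(no output)
```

View pics/c1.png

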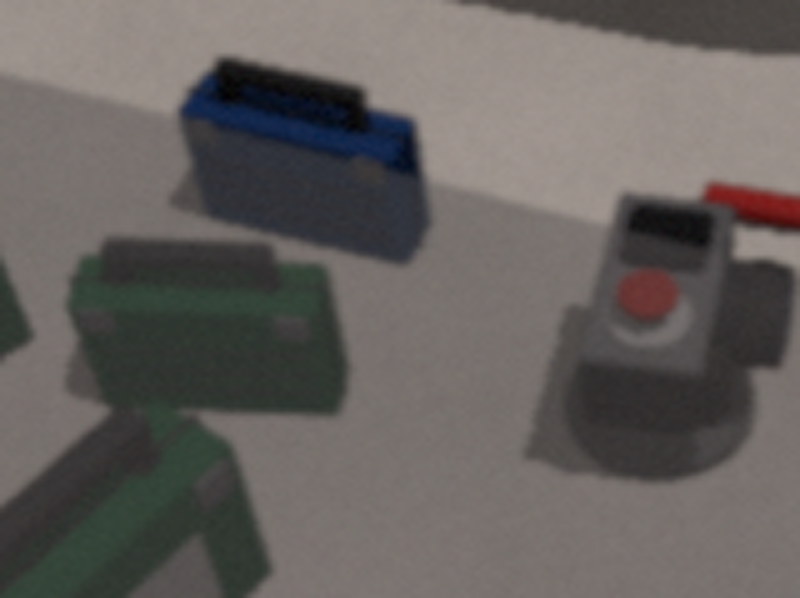

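View pics/c2.png

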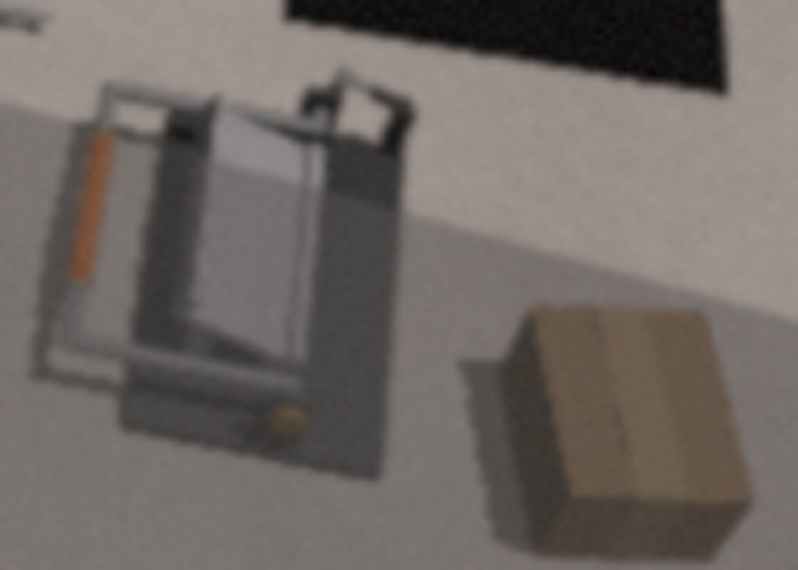

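View pics/c3.png

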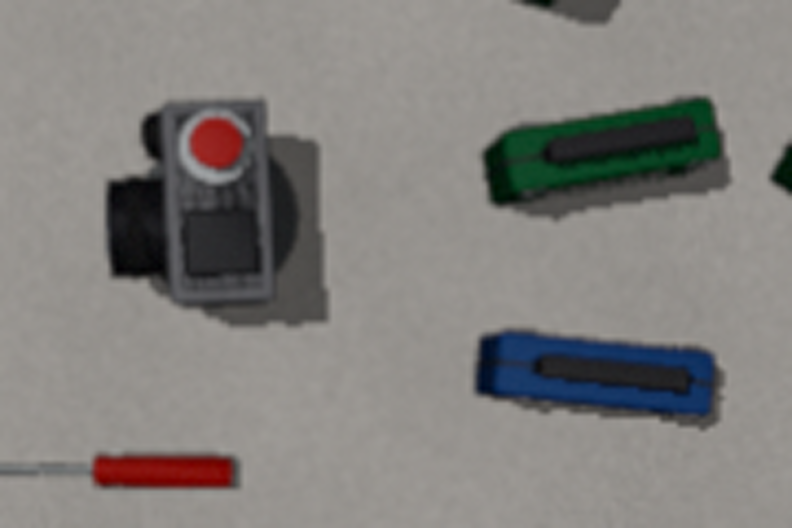

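View pics/c4.png

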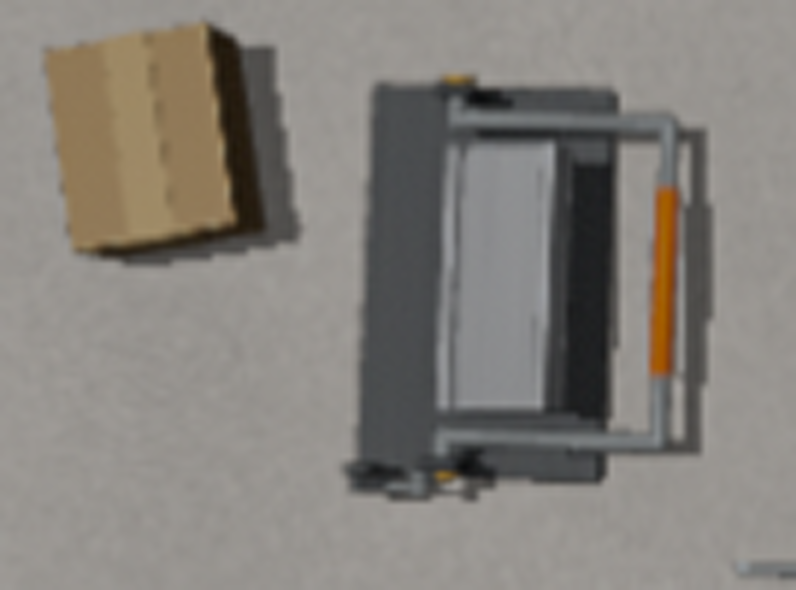

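```bash
cat > h.py <<'E'
import numpy as np, cv2
from station import bot
def cal(n):
    c=bot.calibration(n) if isinstance(n,str) else n
    K=np.array([[c['fx'],0,c['cx']],[0,c['fy'],c['cy']],[0,0,1.]]);D=np.array([c['k1'],0,0,0.])
    return K,D,np.array(c['cam_to_world'])
def pz(n,uv,z):
    K,D,T=cal(n)
    p=cv2.undistortPoints(np.array(uv,float).reshape(-1,1,2),K,D).reshape(-1,2)
    d=np.c_[p,np.ones(len(p))]@T[:3,:3].T
    return T[:3,3]+d*((z-T[2,3])/d[:,2])[:,None]
def proj(n,P):
    K,D,T=cal(n); P=np.atleast_2d(np.array(P,float)); W=np.linalg.inv(T)
    r,_=cv2.Rodrigues(W[:3,:3])
    return cv2.projectPoints(P.reshape(-1,1,3),r,W[:3,3],K,D)[0].reshape(-1,2)
def Rz(a): c,s=np.cos(a),np.sin(a); return np.array([[c,-s,0],[s,c,0],[0,0,1.]])
def box(p,a,lo,hi):
    c=np.array([[x,y,z] for x in(lo[0],hi[0]) for y in(lo[1],hi[1]) for z in (lo[2],hi[2])])
    return c@Rz(a).T+np.array(p)
def rel(d,R=None):
    "world shift -> tool axes"
    R=bot.sense()['ee_rot'] if R is None else R
    return R.T@np.array(d)
E
python3 - <<'E'
from h import *
np.set_printoptions(precision=4,suppress=True)
f4=lambda a:np.array(a)/5.9+[105,180]
f3=lambda a:np.array(a)/4.4+[240,170]
print("bar",pz("top",f4([[664,281],[672,122],[658,440]]),.043))
print("plate",pz("top",f4([[374,84],[360,465],[617,92],[604,480]]),.01))
print("btn",pz("top",f3([[217,143]]),.174))
print("cam",pz("top",f3([[163,101],[267,101],[273,302],[172,302]]),.144))
print("hand",pz("top",f3([[548,150],[697,130]]),.148))
print("blue hand",pz("top",f3([[536,366],[690,380]]),.148))
print("driver",pz("top",f3([[95,470],[237,472]]),.015))
E
```

```text
bar [[0.521  0.1904 0.043 ]
 [0.6061 0.1877 0.043 ]
 [0.4368 0.1921 0.043 ]]
plate [[0.6302 0.3569 0.01  ]
 [0.422  0.3588 0.01  ]
 [0.6263 0.2225 0.01  ]
 [0.4153 0.2254 0.01  ]]
btn [[ 0.5864 -0.0328  0.174 ]]
cam [[ 0.618   0.0031  0.144 ]
 [ 0.6184 -0.0665  0.144 ]
 [ 0.4839 -0.0708  0.144 ]
 [ 0.4835 -0.0038  0.144 ]]
hand [[ 0.586  -0.2544  0.148 ]
 [ 0.6001 -0.3552  0.148 ]]
blue hand [[ 0.4421 -0.245   0.148 ]
 [ 0.433  -0.3478  0.148 ]]
driver [[ 0.3681  0.052   0.015 ]
 [ 0.3673 -0.0499  0.015 ]]
```

Request:
send_rows([
  {"dy":-0.02},
  {"dy":-0.06},
  {"dy":-0.1},
  {"dy":-0.13},
  {"dy":-0.15},
])

```text
validation failed for argument at $.mo...
```

Request:
send_rows([
  {"dx":0,"dy":-0.02,"dz":0,"roll":0},
  {"dx":0,"dy":-0.06,"dz":0,"roll":0},
  {"dx":0,"dy":-0.1,"dz":0,"roll":0},
  {"dx":0,"dy":-0.13,"dz":0,"roll":0},
  {"dx":0,"dy":-0.15,"dz":0,"roll":0},
])

```text
clock: 0.57
eef_pos: [0.1951, -0.5419, 0.3596]
ee_rot: [[-0.941, 0.001, 0.339], [-0.339, -0.005, -0.941], [0.001, -1.0, 0.005]]
ft_force: [0.7, 0.1, 0.6]
width: 0.999
```

Request:
send_rows([
  {"dx":-0.014,"dy":0,"dz":-0.0145,"roll":2},
  {"dx":-0.0415,"dy":0,"dz":-0.0433,"roll":5},
  {"dx":-0.069,"dy":0,"dz":-0.072,"roll":8},
  {"dx":-0.097,"dy":0,"dz":-0.101,"roll":11},
  {"dx":-0.1245,"dy":0,"dz":-0.13,"roll":14},
  {"dx":-0.152,"dy":0,"dz":-0.159,"roll":17},
  {"dx":-0.18,"dy":0,"dz":-0.188,"roll":19},
  {"dx":-0.2076,"dy":0,"dz":-0.2166,"roll":21},
  {"dx":-0.235,"dy":0,"dz":-0.2455,"roll":21},
  {"dx":-0.263,"dy":0,"dz":-0.274,"roll":21},
  {"dx":-0.29,"dy":0,"dz":-0.303,"roll":21},
  {"dx":-0.31,"dy":0,"dz":-0.324,"roll":21},
], claw=-0.15)

```text
clock: 1.57
eef_pos: [0.377, -0.1282, 0.3554]
ee_rot: [[-1.0, 0.001, -0.019], [0.019, 0.001, -1.0], [-0.0, -1.0, -0.001]]
ft_force: [-0.2, -0.4, 0.2]
width: 0.424
```

```bash
python3 - <<'E'
from h import *
s=bot.sense();print(s['clock'],s['eef_pos'],rel(np.array([.521,.1904,.30])-s['eef_pos']),np.degrees(np.arctan2(s['ee_rot'][1,2],s['ee_rot'][0,2])),s['width'])
cv2.imwrite("pics/w1.png",bot.grab_frame("wrist")[:,:,::-1])
E
```

```text
1.5667 [ 0.37703835 -0.12819706  0.35538571] [-0.13785126  0.05567748 -0.32123772] -91.08937666606445 0.4237190368097635
```

View pics/w1.png

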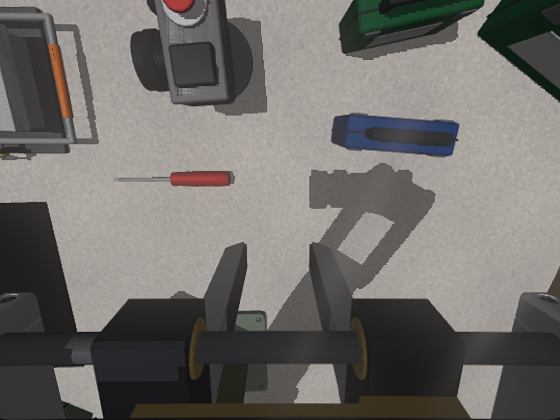

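```bash
python3 - <<'E'
import cv2
s=cv2.imread("pics/w1.png")
cv2.imwrite("pics/w1c.png",cv2.resize(s[0:70,320:500],None,fx=4.4,fy=4.4,interpolation=cv2.INTER_CUBIC))
E
```

```text
(no output)
```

View pics/w1c.png

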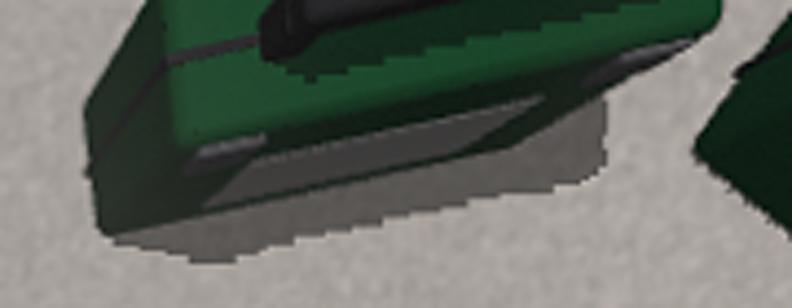

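Request:
send_rows([
  {"dx":-0.008,"dy":0.003,"dz":-0.018,"roll":0},
  {"dx":-0.023,"dy":0.009,"dz":-0.054,"roll":0},
  {"dx":-0.038,"dy":0.015,"dz":-0.09,"roll":0},
  {"dx":-0.054,"dy":0.022,"dz":-0.126,"roll":0},
  {"dx":-0.07,"dy":0.028,"dz":-0.163,"roll":0},
  {"dx":-0.085,"dy":0.034,"dz":-0.199,"roll":0},
  {"dx":-0.1,"dy":0.04,"dz":-0.235,"roll":0},
  {"dx":-0.115,"dy":0.046,"dz":-0.27,"roll":0},
  {"dx":-0.128,"dy":0.051,"dz":-0.3,"roll":0},
  {"dx":-0.138,"dy":0.055,"dz":-0.321,"roll":0},
  {"dx":-0.138,"dy":0.055,"dz":-0.321,"roll":0},
])

```text
clock: 2.53
eef_pos: [0.5215, 0.1902, 0.2981]
ee_rot: [[-1.0, -0.003, -0.016], [0.016, 0.001, -1.0], [0.003, -1.0, -0.001]]
ft_force: [-0.6, -0.1, -0.6]
width: 0.428
```

```bash
python3 - <<'E'
from h import *
s=bot.sense();print(s['clock'],s['eef_pos'],s['ee_rot'],s['dq'])
c=bot.calibration("wrist");f=bot.grab_frame("wrist")
import pickle;pickle.dump(c,open("c2.pkl","wb"))
cv2.imwrite("pics/w2.png",f[:,:,::-1])
E
```

```text
2.5333 [0.52152485 0.19023321 0.29812039] [[-9.99861121e-01 -3.10961317e-03 -1.63728132e-02]
 [ 1.63701300e-02  8.86382195e-04 -9.99865608e-01]
 [ 3.12370783e-03 -9.99994772e-01 -8.35354323e-04]] [-0.05474317 -0.05042724  0.03619806 -0.04457974  0.0414491  -0.04220653]
```

View pics/w2.png

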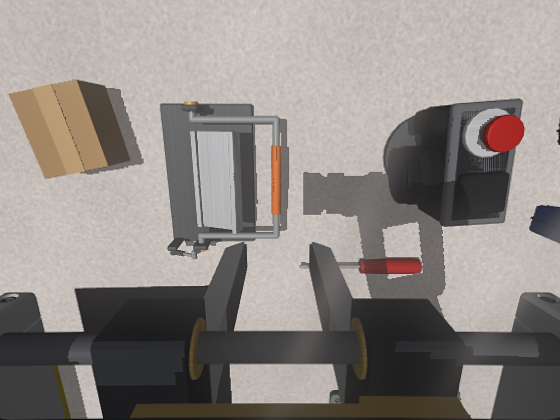

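```bash
python3 - <<'E'
from h import *
import pickle;c=pickle.load(open("c2.pkl","rb"))
np.set_printoptions(precision=4,suppress=True)
print(pz(c,[[276.2,147],[276.2,214],[276,180],[277,119.5],[276.5,237]],.042))
print("plate",pz(c,[[161,104],[254,104],[253,240]],.01)) 
print("btn",pz(c,[[504,133]],.174))
s=cv2.imread("pics/w2.png")
cv2.imwrite("pics/w2c.png",cv2.resize(s[90:260,150:300],None,fx=3.5,fy=3.5,interpolation=cv2.INTER_CUBIC))
E
```

```text
[[0.5686 0.1915 0.042 ]
 [0.4702 0.1933 0.042 ]
 [0.5217 0.1927 0.042 ]
 [0.6054 0.1897 0.042 ]
 [0.4334 0.1935 0.042 ]]
plate [[0.6296 0.3574 0.01  ]
 [0.6276 0.2228 0.01  ]
 [0.4163 0.2328 0.01  ]]
btn [[ 0.5877 -0.0276  0.174 ]]
```

View pics/w2c.png

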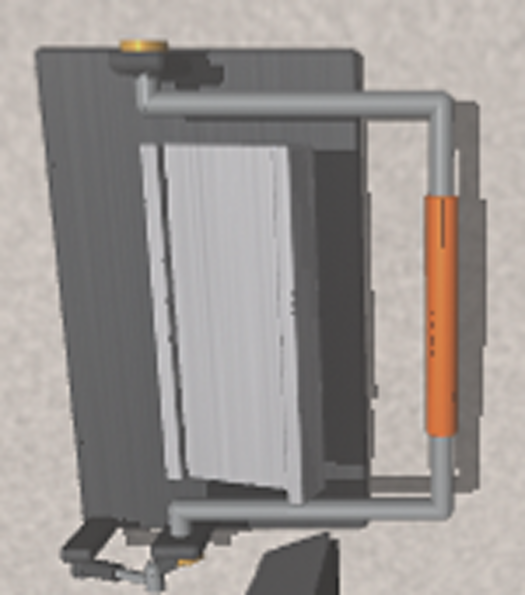

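Request:
send_rows([
  {"dx":0,"dy":0.018,"dz":-0.001,"roll":0},
  {"dx":0,"dy":0.05,"dz":-0.001,"roll":0},
  {"dx":0,"dy":0.09,"dz":-0.001,"roll":0},
  {"dx":0,"dy":0.13,"dz":-0.001,"roll":0},
  {"dx":0,"dy":0.165,"dz":-0.001,"roll":0},
  {"dx":0,"dy":0.195,"dz":-0.001,"roll":0},
  {"dx":0,"dy":0.22,"dz":-0.001,"roll":0},
  {"dx":0,"dy":0.24,"dz":-0.001,"roll":0},
  {"dx":0,"dy":0.255,"dz":-0.001,"roll":0},
  {"dx":0,"dy":0.267,"dz":-0.001,"roll":0},
  {"dx":0,"dy":0.275,"dz":-0.001,"roll":0},
  {"dx":0,"dy":0.275,"dz":-0.001,"roll":0},
])

```text
clock: 3.58
eef_pos: [0.5202, 0.1869, 0.0241]
ee_rot: [[-1.0, -0.003, -0.022], [0.022, -0.001, -1.0], [0.003, -1.0, 0.001]]
ft_force: [0.1, -0.1, -0.0]
width: 0.425
```

Request:
send_rows([
  {"dx":0,"dy":0,"dz":0,"roll":0},
  {"dx":0,"dy":0,"dz":0,"roll":0},
  {"dx":0,"dy":0,"dz":0,"roll":0},
  {"dx":0,"dy":0,"dz":0,"roll":0},
], claw=-1)

```text
clock: 3.92
eef_pos: [0.5227, 0.1912, 0.0268]
ee_rot: [[-1.0, 0.003, -0.023], [0.023, 0.007, -1.0], [-0.003, -1.0, -0.007]]
ft_force: [1.0, 16.1, -1.1]
width: 0.18
```

```bash
python3 - <<'E'
from h import *
np.set_printoptions(precision=4,suppress=True)
s=bot.sense();print(s['clock'],s['eef_pos'],s['ee_rot'],s['ft_force'],s['width'])
cv2.imwrite("pics/w3.png",bot.grab_frame("wrist")[:,:,::-1])
# arc shifts in tool axes for given theta from folded, stand x horizontal
for t in np.arange(0,1.93,.08):
    print(round(t,2), "dz(-stand x)",round(-.115*(1-np.cos(t)),4),"dy(down)",round(-.115*np.sin(t),4))
E
```

```text
3.9167 [0.5227 0.1912 0.0268] [[-0.9997  0.0034 -0.0228]
 [ 0.0228  0.0068 -0.9997]
 [-0.0032 -1.     -0.0069]] [ 1.015  16.0744 -1.0877] 0.18049600590677484
0.0 dz(-stand x) -0.0 dy(down) -0.0
0.08 dz(-stand x) -0.0004 dy(down) -0.0092
0.16 dz(-stand x) -0.0015 dy(down) -0.0183
0.24 dz(-stand x) -0.0033 dy(down) -0.0273
0.32 dz(-stand x) -0.0058 dy(down) -0.0362
0.4 dz(-stand x) -0.0091 dy(down) -0.0448
0.48 dz(-stand x) -0.013 dy(down) -0.0531
0.56 dz(-stand x) -0.0176 dy(down) -0.0611
0.64 dz(-stand x) -0.0228 dy(down) -0.0687
0.72 dz(-stand x) -0.0285 dy(down) -0.0758
0.8 dz(-stand x) -0.0349 dy(down) -0.0825
0.88 dz(-stand x) -0.0417 dy(down) -0.0886
0.96 dz(-stand x) -0.049 dy(down) -0.0942
1.04 dz(-stand x) -0.0568 dy(down) -0.0992
1.12 dz(-stand x) -0.0649 dy(down) -0.1035
1.2 dz(-stand x) -0.0733 dy(down) -0.1072
1.28 dz(-stand x) -0.082 dy(down) -0.1102
1.36 dz(-stand x) -0.0909 dy(down) -0.1125
1.44 dz(-stand x) -0.1 dy(down) -0.114
1.52 dz(-stand x) -0.1092 dy(down) -0.1149
1.6 dz(-stand x) -0.1184 dy(down) -0.115
1.68 dz(-stand x) -0.1275 dy(down) -0.1143
1.76 dz(-stand x) -0.1366 dy(down) -0.1129
1.84 dz(-stand x) -0.1456 dy(down) -0.1109
1.92 dz(-stand x) -0.1543 dy(down) -0.1081
```

View pics/w3.png

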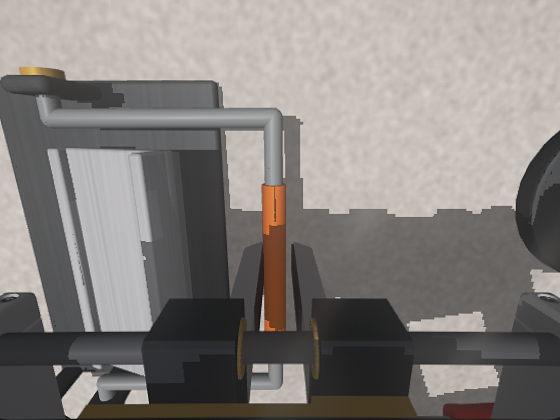

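Request:
send_rows([
  {"dx":0,"dy":0,"dz":0,"roll":0},
  {"dx":0,"dy":0,"dz":0,"roll":0},
])

```text
clock: 4.13
eef_pos: [0.5227, 0.1931, 0.0268]
ee_rot: [[-1.0, 0.004, -0.022], [0.022, 0.009, -1.0], [-0.004, -1.0, -0.009]]
ft_force: [0.4, 13.7, -2.2]
width: 0.136
```

Request:
send_rows([
  {"dx":0,"dy":-0.0065,"dz":-0.002,"roll":0},
  {"dx":0,"dy":-0.0183,"dz":-0.0045,"roll":0},
  {"dx":0,"dy":-0.0273,"dz":-0.0063,"roll":0},
  {"dx":0,"dy":-0.0362,"dz":-0.0088,"roll":0},
  {"dx":0,"dy":-0.0448,"dz":-0.0121,"roll":0},
  {"dx":0,"dy":-0.0531,"dz":-0.016,"roll":0},
  {"dx":0,"dy":-0.0611,"dz":-0.0206,"roll":0},
  {"dx":0,"dy":-0.0687,"dz":-0.0258,"roll":0},
  {"dx":0,"dy":-0.0758,"dz":-0.0315,"roll":0},
  {"dx":0,"dy":-0.0825,"dz":-0.0379,"roll":0},
  {"dx":0,"dy":-0.0886,"dz":-0.0447,"roll":0},
  {"dx":0,"dy":-0.0942,"dz":-0.052,"roll":0},
])

```text
clock: 5.13
eef_pos: [0.5233, 0.2363, 0.122]
ee_rot: [[-1.0, 0.001, -0.02], [0.02, -0.008, -1.0], [-0.001, -1.0, 0.008]]
ft_force: [0.6, -10.5, 6.8]
width: 0.134
```

Request:
send_rows([
  {"dx":0,"dy":-0.005,"dz":-0.0078,"roll":0},
  {"dx":0,"dy":-0.0093,"dz":-0.0159,"roll":0},
  {"dx":0,"dy":-0.013,"dz":-0.0243,"roll":0},
  {"dx":0,"dy":-0.016,"dz":-0.033,"roll":0},
  {"dx":0,"dy":-0.0183,"dz":-0.0419,"roll":0},
  {"dx":0,"dy":-0.0198,"dz":-0.051,"roll":0},
  {"dx":0,"dy":-0.0207,"dz":-0.0602,"roll":0},
  {"dx":0,"dy":-0.0208,"dz":-0.0694,"roll":0},
  {"dx":0,"dy":-0.0201,"dz":-0.0785,"roll":0},
  {"dx":0,"dy":-0.0187,"dz":-0.0876,"roll":0},
  {"dx":0,"dy":-0.0167,"dz":-0.0966,"roll":0},
  {"dx":0,"dy":-0.0139,"dz":-0.1053,"roll":0},
])

```text
clock: 6.13
eef_pos: [0.5252, 0.3468, 0.1349]
ee_rot: [[-1.0, 0.002, -0.021], [0.021, 0.002, -1.0], [-0.002, -1.0, -0.002]]
ft_force: [0.7, 1.9, 4.5]
width: 0.135
```

Request:
send_rows([
  {"dx":0,"dy":0,"dz":0,"roll":0},
  {"dx":0,"dy":0,"dz":0,"roll":0},
])

```text
clock: 6.3
eef_pos: [0.5253, 0.3474, 0.1345]
ee_rot: [[-1.0, 0.002, -0.02], [0.02, 0.003, -1.0], [-0.002, -1.0, -0.003]]
ft_force: [1.5, 4.3, 5.6]
width: 0.131
```

```bash
python3 - <<'E'
from h import *
np.set_printoptions(precision=4,suppress=True)
s=bot.sense();print(s['clock'],s['eef_pos'],s['ft_force'],s['width'])
f=bot.grab_frame("scene")[:,:,::-1]
cv2.imwrite("pics/s4.png",cv2.resize(f[130:290,290:460],None,fx=3.5,fy=3.5))
E
```

```text
6.3 [0.5253 0.3474 0.1345] [1.4828 4.2674 5.5945] 0.13138515107862278
```

View pics/s4.png

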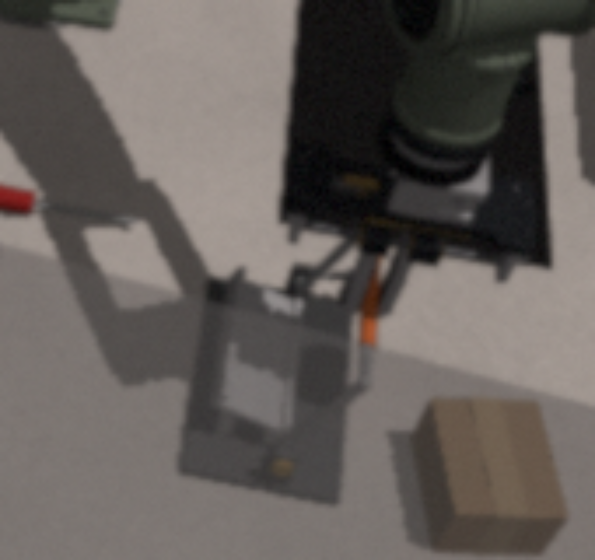

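Request:
send_rows([
  {"dx":0,"dy":0,"dz":0,"roll":0},
  {"dx":0,"dy":0,"dz":0,"roll":0},
  {"dx":0,"dy":0,"dz":0,"roll":0},
  {"dx":0,"dy":-0.01,"dz":0,"roll":0},
  {"dx":0,"dy":-0.03,"dz":0,"roll":0},
  {"dx":0,"dy":-0.06,"dz":0,"roll":0},
  {"dx":0,"dy":-0.1,"dz":0,"roll":0},
  {"dx":0,"dy":-0.135,"dz":0,"roll":0},
  {"dx":0,"dy":-0.165,"dz":0,"roll":0},
  {"dx":0,"dy":-0.18,"dz":0,"roll":0},
], claw=-0.15)

```text
clock: 7.18
eef_pos: [0.526, 0.3457, 0.3195]
ee_rot: [[-1.0, 0.007, -0.021], [0.021, 0.003, -1.0], [-0.007, -1.0, -0.003]]
ft_force: [-0.2, -0.6, -0.6]
width: 0.424
```

```bash
python3 - <<'E'
from h import *
np.set_printoptions(precision=4,suppress=True)
s=bot.sense();print(s['clock'],s['eef_pos'],s['ft_force'],s['width'])
f=bot.grab_frame("scene")[:,:,::-1]
cv2.imwrite("pics/s5.png",cv2.resize(f[130:290,290:460],None,fx=3.5,fy=3.5))
h=np.array([.593,-.305]);t=np.append(h,.25)
print(rel(t-s['eef_pos']))
E
```

```text
7.1833 [0.526  0.3457 0.3195] [-0.1699 -0.6282 -0.6243] 0.4237792520053034
[-0.08    0.0672  0.6495]
```

View pics/s5.png

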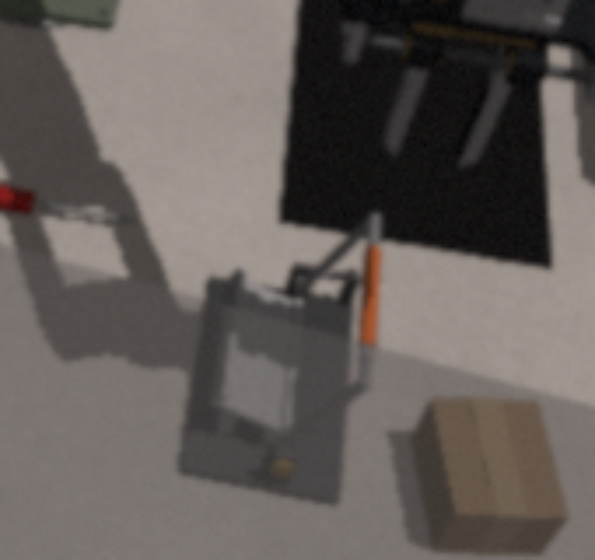

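Request:
send_rows([
  {"dx":-0.002,"dy":0,"dz":0.016,"roll":-4},
  {"dx":-0.006,"dy":0,"dz":0.05,"roll":-11},
  {"dx":-0.011,"dy":0,"dz":0.09,"roll":-18},
  {"dx":-0.016,"dy":0,"dz":0.13,"roll":-25},
  {"dx":-0.021,"dy":0,"dz":0.17,"roll":-32},
  {"dx":-0.026,"dy":0,"dz":0.21,"roll":-39},
  {"dx":-0.031,"dy":0,"dz":0.25,"roll":-46},
  {"dx":-0.036,"dy":0,"dz":0.29,"roll":-53},
  {"dx":-0.041,"dy":0,"dz":0.33,"roll":-60},
  {"dx":-0.046,"dy":0,"dz":0.37,"roll":-67},
  {"dx":-0.05,"dy":0,"dz":0.405,"roll":-74},
  {"dx":-0.053,"dy":0,"dz":0.43,"roll":-80},
])

```text
clock: 8.23
eef_pos: [0.5677, -0.0877, 0.3123]
ee_rot: [[-0.226, -0.002, 0.974], [-0.974, 0.0, -0.226], [0.0, -1.0, -0.002]]
ft_force: [0.3, 0.1, 1.1]
width: 0.425
```

```bash
python3 - <<'E'
from h import *
np.set_printoptions(precision=4,suppress=True)
s=bot.sense();print(s['clock'],s['eef_pos'],np.degrees(np.arctan2(s['ee_rot'][1,2],s['ee_rot'][0,2])))
print(rel(np.array([.593,-.305,.30])-s['eef_pos']))
E
```

```text
8.2333 [ 0.5677 -0.0877  0.3123] -13.034493375763859
[0.206  0.0121 0.0737]
```

Request:
send_rows([
  {"dx":0.02,"dy":0,"dz":0.007,"roll":-4},
  {"dx":0.055,"dy":0.0,"dz":0.02,"roll":-9},
  {"dx":0.095,"dy":0.0,"dz":0.034,"roll":-14},
  {"dx":0.13,"dy":0.0,"dz":0.047,"roll":-18},
  {"dx":0.165,"dy":0.0,"dz":0.059,"roll":-21},
  {"dx":0.19,"dy":0.0,"dz":0.068,"roll":-21},
  {"dx":0.206,"dy":0.01,"dz":0.074,"roll":-21},
  {"dx":0.206,"dy":0.01,"dz":0.074,"roll":-21},
  {"dx":0.206,"dy":0.01,"dz":0.074,"roll":-21},
])

```text
clock: 8.98
eef_pos: [0.5921, -0.3025, 0.3007]
ee_rot: [[0.132, -0.004, 0.991], [-0.991, 0.004, 0.132], [-0.004, -1.0, -0.003]]
ft_force: [0.3, 0.2, -0.8]
width: 0.427
```

```bash
python3 - <<'E'
from h import *
np.set_printoptions(precision=4,suppress=True)
s=bot.sense();print(s['clock'],s['eef_pos'],np.degrees(np.arctan2(s['ee_rot'][1,2],s['ee_rot'][0,2])),s['dq'])
import pickle;pickle.dump(bot.calibration("wrist"),open("c6.pkl","wb"))
cv2.imwrite("pics/w6.png",bot.grab_frame("wrist")[:,:,::-1])
f=bot.grab_frame("top");cv2.imwrite("pics/t6.png",f[:,:,::-1])
E
```

```text
8.9833 [ 0.5921 -0.3025  0.3007] 7.607891065141886 [ 0.0333 -0.0327 -0.0038  0.008   0.0059  0.0025]
```

View pics/w6.png

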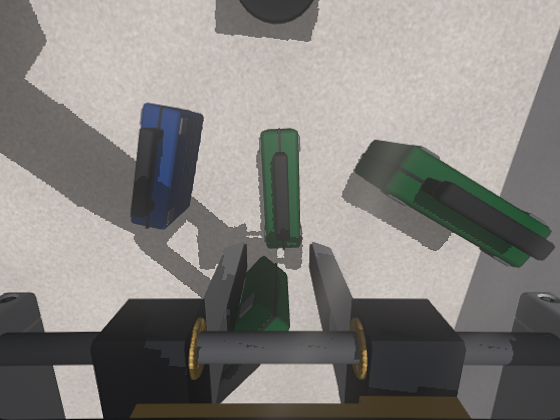

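View pics/t6.png

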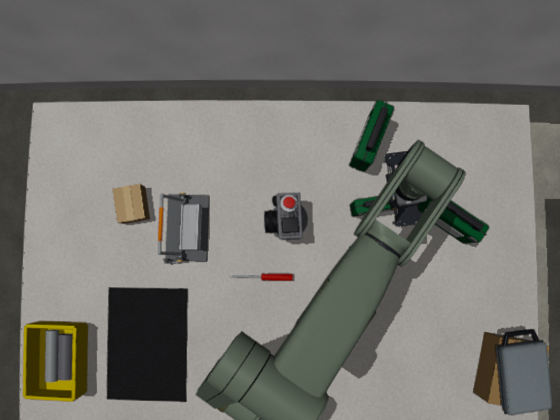

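```bash
python3 - <<'E'
from h import *
import pickle;c=pickle.load(open("c6.pkl","rb"))
np.set_printoptions(precision=4,suppress=True)
s=cv2.imread("pics/w6.png")
cv2.imwrite("pics/w6c.png",cv2.resize(s[115:265,220:340],None,fx=4,fy=4,interpolation=cv2.INTER_CUBIC))
print(pz(c,[[281,152],[282,240]],.15))
for z in (.12,.16,.2): print(pz("top",[[418,195],[425,192],[350,165],[370,170],[487,242]],z)[:,:2])
E
```

```text
[[ 0.5868 -0.2505  0.15  ]
 [ 0.6016 -0.3502  0.15  ]]
[[ 0.6177 -0.4218]
 [ 0.627  -0.4435]
 [ 0.7077 -0.2162]
 [ 0.6929 -0.2768]
 [ 0.4761 -0.6319]]
[[ 0.6124 -0.411 ]
 [ 0.6215 -0.4322]
 [ 0.7    -0.211 ]
 [ 0.6856 -0.2699]
 [ 0.4746 -0.6155]]
[[ 0.6072 -0.4002]
 [ 0.616  -0.4208]
 [ 0.6924 -0.2057]
 [ 0.6783 -0.2629]
 [ 0.4731 -0.5991]]
```

View pics/w6c.png

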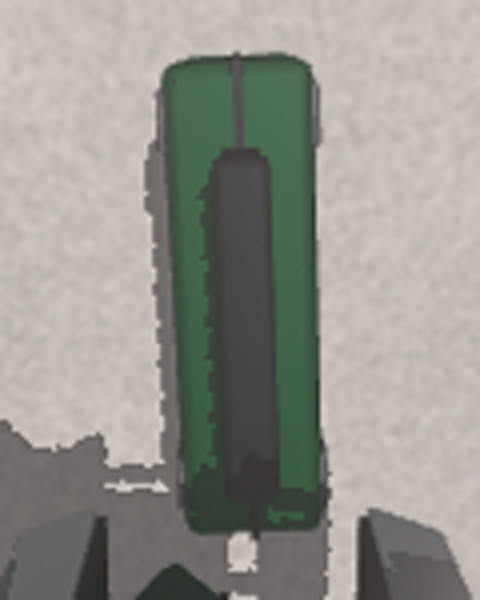

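Request:
send_rows([
  {"dx":0,"dy":0.015,"dz":0.0015,"roll":0},
  {"dx":0,"dy":0.045,"dz":0.0015,"roll":0},
  {"dx":0,"dy":0.08,"dz":0.0015,"roll":0},
  {"dx":0,"dy":0.11,"dz":0.0015,"roll":0},
  {"dx":0,"dy":0.135,"dz":0.0015,"roll":0},
  {"dx":0,"dy":0.155,"dz":0.0015,"roll":0},
  {"dx":0,"dy":0.168,"dz":0.0015,"roll":0},
  {"dx":0,"dy":0.176,"dz":0.0015,"roll":0},
  {"dx":0,"dy":0.176,"dz":0.0015,"roll":0},
  {"dx":0,"dy":0.176,"dz":0.0015,"roll":0},
])

```text
clock: 9.92
eef_pos: [0.5955, -0.3025, 0.1286]
ee_rot: [[0.135, 0.001, 0.991], [-0.991, -0.001, 0.135], [0.001, -1.0, 0.001]]
ft_force: [-0.0, 0.6, 0.6]
width: 0.425
```

```bash
python3 - <<'E'
from h import *
np.set_printoptions(precision=4,suppress=True)
s=bot.sense();print(s['clock'],s['eef_pos'],s['ft_force'])
cv2.imwrite("pics/w7.png",bot.grab_frame("wrist")[:,:,::-1])
E
```

```text
9.9167 [ 0.5955 -0.3025  0.1286] [-0.0256  0.6468  0.6411]
```

View pics/w7.png

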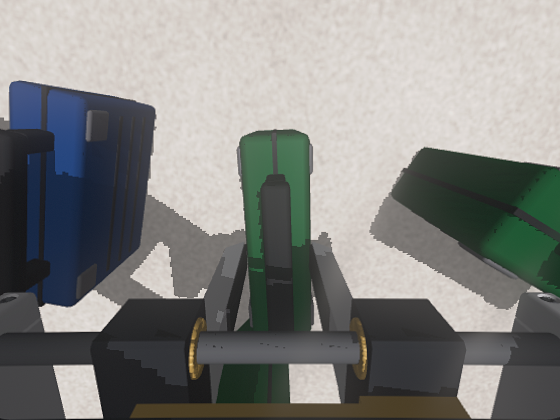

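Request:
send_rows([
  {"dx":0,"dy":0.004,"dz":-0.001,"roll":0},
  {"dx":0,"dy":0.004,"dz":-0.001,"roll":0},
  {"dx":0,"dy":0.004,"dz":-0.001,"roll":0},
  {"dx":0,"dy":0.004,"dz":-0.001,"roll":0},
  {"dx":0,"dy":0.004,"dz":-0.001,"roll":0},
  {"dx":0,"dy":0.004,"dz":-0.001,"roll":0},
], claw=-1)

```text
clock: 10.47
eef_pos: [0.5942, -0.3032, 0.1241]
ee_rot: [[0.133, 0.001, 0.991], [-0.991, -0.0, 0.133], [0.001, -1.0, 0.001]]
ft_force: [0.7, -0.4, 1.8]
width: 0.169
```

Request:
send_rows([
  {"dx":0,"dy":-0.005,"dz":0,"roll":0},
  {"dx":0,"dy":-0.02,"dz":0,"roll":0},
  {"dx":0,"dy":-0.05,"dz":0,"roll":0},
  {"dx":0,"dy":-0.085,"dz":0,"roll":0},
  {"dx":0,"dy":-0.12,"dz":0,"roll":0},
  {"dx":0,"dy":-0.15,"dz":0,"roll":0},
  {"dx":0,"dy":-0.175,"dz":0,"roll":0},
  {"dx":0,"dy":-0.19,"dz":0,"roll":0},
  {"dx":0,"dy":-0.2,"dz":0,"roll":0},
  {"dx":0,"dy":-0.2,"dz":0,"roll":0},
])

```text
clock: 11.3
eef_pos: [0.5941, -0.3033, 0.3253]
ee_rot: [[0.134, 0.002, 0.991], [-0.991, -0.001, 0.134], [0.002, -1.0, 0.002]]
ft_force: [0.9, -0.8, -4.7]
width: 0.169
```

```bash
python3 - <<'E'
from h import *
np.set_printoptions(precision=4,suppress=True)
s=bot.sense();print(s['clock'],s['eef_pos'],s['ft_force'],s['moment'],s['width']*94,np.degrees(np.arctan2(s['ee_rot'][1,2],s['ee_rot'][0,2])))
cv2.imwrite("pics/w8.png",bot.grab_frame("wrist")[:,:,::-1])
cv2.imwrite("pics/s8.png",bot.grab_frame("scene")[:,:,::-1])
E
```

```text
11.3 [ 0.5941 -0.3033  0.3253] [ 0.9465 -0.8366 -4.6886] [-0.1199 -0.0666 -0.0437] 15.921545050832442 7.681190372709101
```

View pics/w8.png

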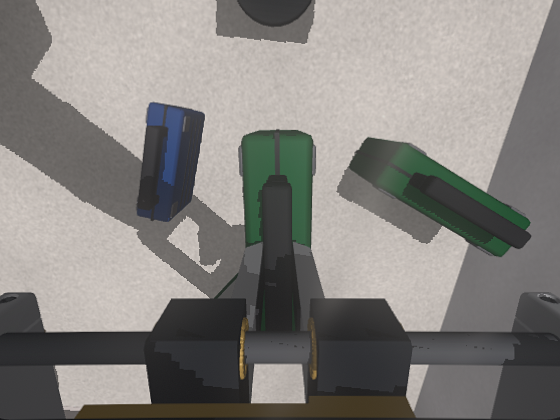

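View pics/s8.png

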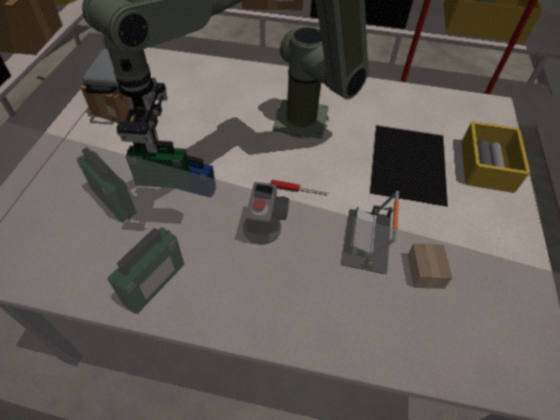

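Request:
send_rows([
  {"dx":-0.008,"dy":-0.01,"dz":0,"roll":0},
  {"dx":-0.025,"dy":-0.02,"dz":0,"roll":-3},
  {"dx":-0.055,"dy":-0.03,"dz":0.001,"roll":-7},
  {"dx":-0.09,"dy":-0.035,"dz":0.001,"roll":-12},
  {"dx":-0.125,"dy":-0.035,"dz":0.002,"roll":-17},
  {"dx":-0.16,"dy":-0.035,"dz":0.002,"roll":-22},
  {"dx":-0.195,"dy":-0.035,"dz":0.003,"roll":-27},
  {"dx":-0.23,"dy":-0.035,"dz":0.003,"roll":-32},
  {"dx":-0.265,"dy":-0.035,"dz":0.004,"roll":-37},
  {"dx":-0.3,"dy":-0.035,"dz":0.004,"roll":-42},
  {"dx":-0.335,"dy":-0.035,"dz":0.005,"roll":-47},
  {"dx":-0.365,"dy":-0.035,"dz":0.005,"roll":-51},
])

```text
clock: 12.4
eef_pos: [0.5481, 0.0624, 0.3574]
ee_rot: [[0.857, -0.003, 0.515], [-0.515, 0.001, 0.857], [-0.003, -1.0, -0.0]]
ft_force: [1.5, -0.5, -5.2]
width: 0.164
```

```bash
python3 - <<'E'
from h import *
np.set_printoptions(precision=4,suppress=True)
s=bot.sense();print(s['clock'],s['eef_pos'],np.degrees(np.arctan2(s['ee_rot'][1,2],s['ee_rot'][0,2])),s['width'])
print(rel(np.array([.5236,.2825,.36])-s['eef_pos']))
E
```

```text
12.4 [0.5481 0.0624 0.3574] 58.98579474539143 0.16433420690367515
[-0.1345 -0.0023  0.176 ]
```

Request:
send_rows([
  {"dx":-0.02,"dy":0,"dz":0.026,"roll":-5},
  {"dx":-0.042,"dy":0,"dz":0.055,"roll":-10},
  {"dx":-0.063,"dy":0,"dz":0.082,"roll":-15},
  {"dx":-0.084,"dy":0,"dz":0.11,"roll":-20},
  {"dx":-0.103,"dy":0,"dz":0.135,"roll":-24},
  {"dx":-0.118,"dy":0,"dz":0.155,"roll":-28},
  {"dx":-0.129,"dy":0,"dz":0.169,"roll":-30},
  {"dx":-0.1345,"dy":0,"dz":0.176,"roll":-30},
  {"dx":-0.1345,"dy":0,"dz":0.176,"roll":-30},
  {"dx":-0.1345,"dy":0,"dz":0.176,"roll":-30},
])

```text
clock: 13.23
eef_pos: [0.526, 0.2792, 0.3577]
ee_rot: [[1.0, -0.002, 0.023], [-0.023, -0.002, 1.0], [-0.002, -1.0, -0.002]]
ft_force: [-1.1, 0.4, -5.0]
width: 0.165
```

```bash
python3 - <<'E'
from h import *
np.set_printoptions(precision=4,suppress=True)
s=bot.sense();print(s['clock'],s['eef_pos'],np.degrees(np.arctan2(s['ee_rot'][1,2],s['ee_rot'][0,2])),s['width'],s['joint_pos'])
f=bot.grab_frame("scene")[:,:,::-1]
cv2.imwrite("pics/s9.png",cv2.resize(f[100:290,270:460],None,fx=3.1,fy=3.1,interpolation=cv2.INTER_CUBIC))
f=bot.grab_frame("wrist")[:,:,::-1]
cv2.imwrite("pics/w9.png",f)
E
```

```text
13.2333 [0.526  0.2792 0.3577] 88.66050493850094 0.16525959590569939 [ 0.3434  0.1824  1.2624 -0.0011  1.6988 -1.2041]
```

View pics/s9.png

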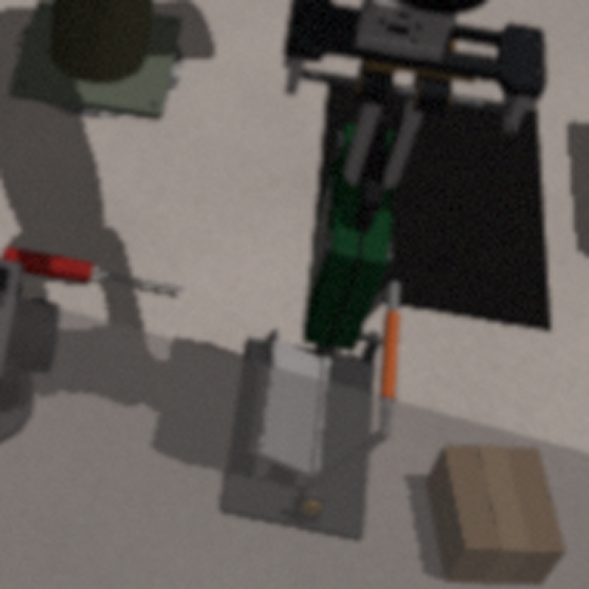

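View pics/w9.png

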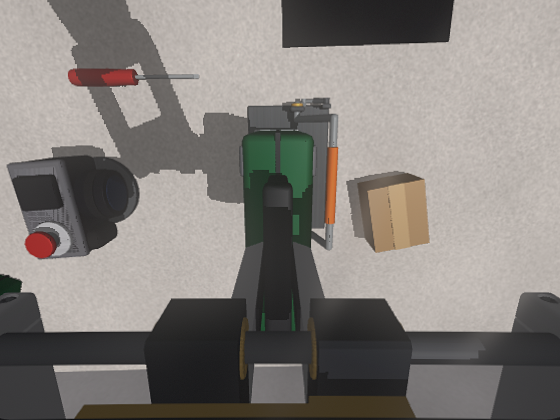

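```bash
python3 - <<'E'
from h import *
np.set_printoptions(precision=4,suppress=True)
print(pz("wrist",[[332,147],[331,223],[334,115],[330,248]],.15))
s=cv2.imread("pics/t6.png")
cv2.imwrite("pics/t6c.png",cv2.resize(s[180:280,130:230],None,fx=6,fy=6,interpolation=cv2.INTER_CUBIC))
E
```

```text
[[0.4741 0.3471 0.15  ]
 [0.5742 0.3482 0.15  ]
 [0.4361 0.3485 0.15  ]
 [0.6105 0.3477 0.15  ]]
```

View pics/t6c.png

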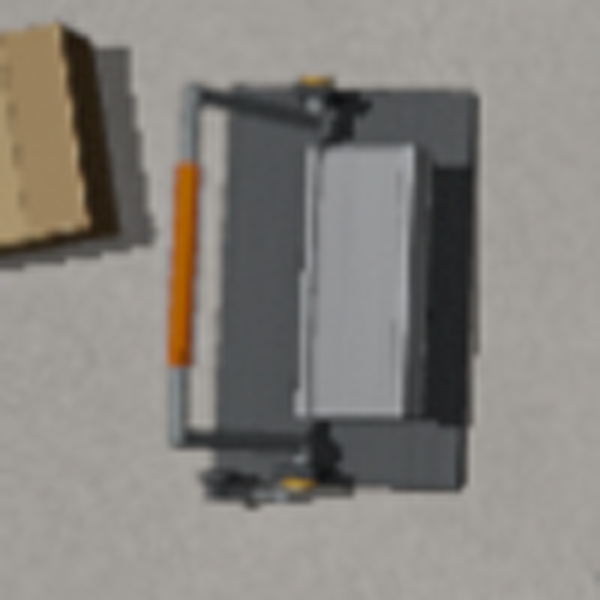

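Request:
send_rows([
  {"dx":-0.001,"dy":0.01,"dz":0.001,"roll":0},
  {"dx":-0.002,"dy":0.03,"dz":0.002,"roll":0},
  {"dx":-0.003,"dy":0.06,"dz":0.003,"roll":0},
  {"dx":-0.003,"dy":0.085,"dz":0.003,"roll":0},
  {"dx":-0.003,"dy":0.105,"dz":0.003,"roll":0},
  {"dx":-0.003,"dy":0.12,"dz":0.003,"roll":0},
  {"dx":-0.003,"dy":0.13,"dz":0.003,"roll":0},
  {"dx":-0.003,"dy":0.138,"dz":0.003,"roll":0},
  {"dx":-0.003,"dy":0.138,"dz":0.003,"roll":0},
  {"dx":-0.003,"dy":0.138,"dz":0.003,"roll":0},
  {"dx":-0.003,"dy":0.138,"dz":0.003,"roll":0},
])

```text
clock: 14.25
eef_pos: [0.5246, 0.2829, 0.222]
ee_rot: [[1.0, 0.003, 0.023], [-0.023, 0.001, 1.0], [0.003, -1.0, 0.001]]
ft_force: [0.3, 0.8, -4.9]
width: 0.169
```

```bash
python3 - <<'E'
from h import *
np.set_printoptions(precision=4,suppress=True)
s=bot.sense();print(s['clock'],s['eef_pos'],s['ft_force'],np.degrees(np.arctan2(s['ee_rot'][1,2],s['ee_rot'][0,2])))
f=bot.grab_frame("scene")[:,:,::-1]
cv2.imwrite("pics/s10.png",cv2.resize(f[150:290,310:450],None,fx=4.2,fy=4.2,interpolation=cv2.INTER_CUBIC))
E
```

```text
14.25 [0.5246 0.2829 0.222 ] [ 0.3118  0.7805 -4.8794] 88.6614336417505
```

View pics/s10.png

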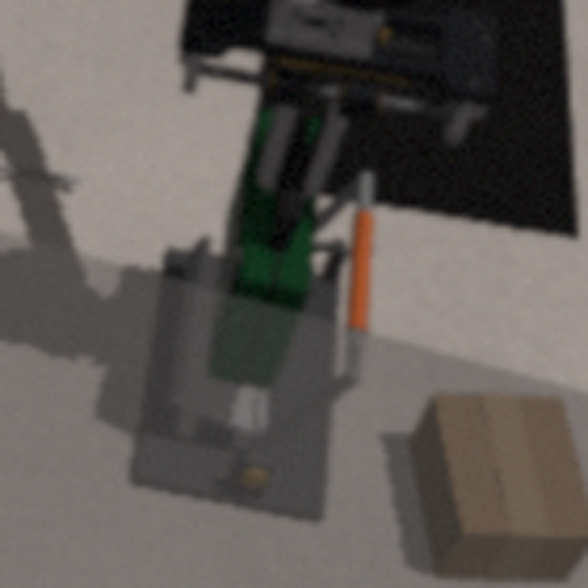

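Request:
send_rows([
  {"dx":0,"dy":0.007,"dz":-0.001,"roll":0},
  {"dx":0,"dy":0.016,"dz":-0.001,"roll":0},
  {"dx":0,"dy":0.024,"dz":-0.001,"roll":0},
  {"dx":0,"dy":0.03,"dz":-0.001,"roll":0},
  {"dx":0,"dy":0.033,"dz":-0.001,"roll":0},
  {"dx":0,"dy":0.034,"dz":-0.001,"roll":0},
  {"dx":0,"dy":0.035,"dz":-0.001,"roll":0},
  {"dx":0,"dy":0.036,"dz":-0.001,"roll":0},
])

```text
clock: 14.97
eef_pos: [0.5238, 0.2819, 0.1848]
ee_rot: [[1.0, 0.001, 0.023], [-0.023, 0.0, 1.0], [0.001, -1.0, 0.0]]
ft_force: [0.1, -0.3, -4.9]
width: 0.167
```

Request:
send_rows([
  {"dx":0,"dy":0.001,"dz":0,"roll":0},
  {"dx":0,"dy":0.002,"dz":0,"roll":0},
  {"dx":0,"dy":0.002,"dz":0,"roll":0},
])

```text
clock: 15.22
eef_pos: [0.5236, 0.2818, 0.1826]
ee_rot: [[1.0, 0.0, 0.023], [-0.023, 0.0, 1.0], [0.0, -1.0, 0.0]]
ft_force: [-1.0, 0.2, -6.0]
width: 0.169
```

Request:
send_rows([
  {"dx":0,"dy":0.001,"dz":0,"roll":0},
  {"dx":0,"dy":0.002,"dz":0,"roll":0},
  {"dx":0,"dy":0.002,"dz":0,"roll":0},
])

```text
clock: 15.47
eef_pos: [0.5243, 0.282, 0.1816]
ee_rot: [[1.0, 0.002, 0.023], [-0.023, 0.001, 1.0], [0.002, -1.0, 0.001]]
ft_force: [0.2, -0.3, -1.5]
width: 0.169
```

Request:
send_rows([
  {"dx":0,"dy":0.0,"dz":0,"roll":0},
  {"dx":0,"dy":0,"dz":0,"roll":0},
  {"dx":0,"dy":0,"dz":0,"roll":0},
  {"dx":0,"dy":0,"dz":0,"roll":0},
], claw=-0.36)

```text
clock: 15.8
eef_pos: [0.5241, 0.2821, 0.1813]
ee_rot: [[1.0, 0.002, 0.023], [-0.023, 0.001, 1.0], [0.002, -1.0, 0.001]]
ft_force: [0.9, -1.0, 0.6]
width: 0.317
```

```bash
python3 - <<'E'
from h import *
np.set_printoptions(precision=4,suppress=True)
s=bot.sense();print(s['clock'],s['eef_pos'],s['ft_force'],s['width']*94)
f=bot.grab_frame("wrist")[:,:,::-1]
cv2.imwrite("pics/w11.png",f)
E
```

```text
15.8 [0.5241 0.2821 0.1813] [ 0.9348 -1.0219  0.5562] 29.777007310159043
```

View pics/w11.png

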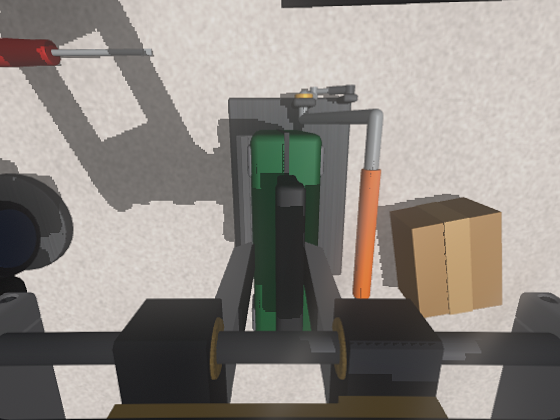

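Request:
send_rows([
  {"dx":0,"dy":0,"dz":0.002,"roll":0},
  {"dx":0,"dy":0.001,"dz":0.004,"roll":0},
  {"dx":0,"dy":0.001,"dz":0.006,"roll":0},
  {"dx":0,"dy":0.002,"dz":0.008,"roll":0},
  {"dx":0,"dy":0.002,"dz":0.01,"roll":0},
  {"dx":0,"dy":0.003,"dz":0.012,"roll":0},
  {"dx":0,"dy":0.003,"dz":0.014,"roll":0},
  {"dx":0,"dy":0.004,"dz":0.016,"roll":0},
  {"dx":0,"dy":0.004,"dz":0.018,"roll":0},
  {"dx":0,"dy":0.005,"dz":0.02,"roll":0},
  {"dx":0,"dy":0.005,"dz":0.022,"roll":0},
  {"dx":0,"dy":0.006,"dz":0.024,"roll":0},
])

```text
clock: 16.85
eef_pos: [0.524, 0.3059, 0.1744]
ee_rot: [[1.0, -0.0, 0.023], [-0.023, -0.0, 1.0], [-0.0, -1.0, -0.0]]
ft_force: [-1.0, 1.5, -0.3]
width: 0.322
```

Request:
send_rows([
  {"dx":0,"dy":0,"dz":0.002,"roll":0},
  {"dx":0,"dy":0.001,"dz":0.004,"roll":0},
  {"dx":0,"dy":0.001,"dz":0.006,"roll":0},
  {"dx":0,"dy":0.002,"dz":0.008,"roll":0},
  {"dx":0,"dy":0.002,"dz":0.01,"roll":0},
  {"dx":0,"dy":0.002,"dz":0.012,"roll":0},
  {"dx":0,"dy":0.002,"dz":0.014,"roll":0},
  {"dx":0,"dy":0.002,"dz":0.016,"roll":0},
])

```text
clock: 17.52
eef_pos: [0.5245, 0.322, 0.1726]
ee_rot: [[1.0, 0.0, 0.023], [-0.023, 0.0, 1.0], [0.0, -1.0, 0.0]]
ft_force: [-0.7, 1.2, -1.1]
width: 0.317
```

```bash
python3 - <<'E'
from h import *
np.set_printoptions(precision=4,suppress=True)
s=bot.sense();print(s['clock'],s['eef_pos'],s['ft_force'],s['width']*94)
f=bot.grab_frame("wrist")[:,:,::-1]
cv2.imwrite("pics/w12.png",f)
f=bot.grab_frame("scene")[:,:,::-1]
cv2.imwrite("pics/s12.png",cv2.resize(f[150:290,310:450],None,fx=4.2,fy=4.2,interpolation=cv2.INTER_CUBIC))
E
```

```text
17.5167 [0.5245 0.322  0.1726] [-0.7136  1.2333 -1.1205] 29.83635382554979
```

View pics/w12.png

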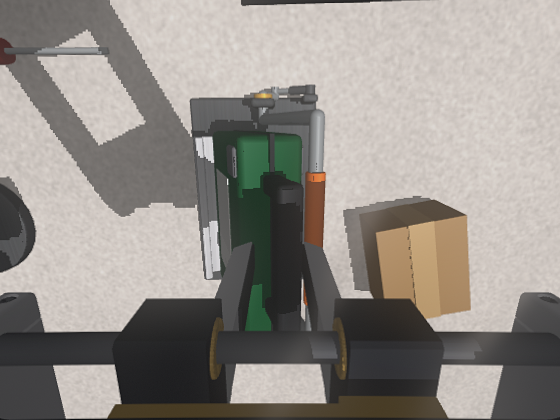

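View pics/s12.png

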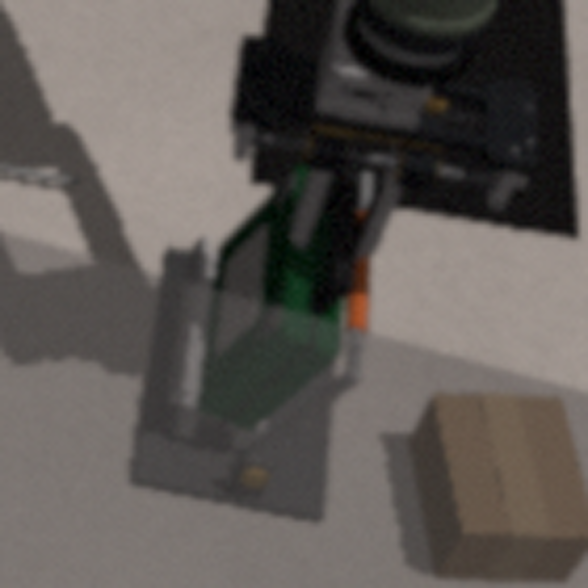

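Request:
send_rows([
  {"dx":0,"dy":0,"dz":0.002,"roll":0},
  {"dx":0,"dy":0,"dz":0.004,"roll":0},
  {"dx":0,"dy":0,"dz":0.006,"roll":0},
  {"dx":0,"dy":0,"dz":0.008,"roll":0},
  {"dx":0,"dy":0,"dz":0.009,"roll":0},
  {"dx":0,"dy":0,"dz":0.009,"roll":0},
])

```text
clock: 18.12
eef_pos: [0.5247, 0.3309, 0.1726]
ee_rot: [[1.0, 0.0, 0.023], [-0.023, -0.0, 1.0], [0.0, -1.0, -0.0]]
ft_force: [-0.3, -0.7, -0.1]
width: 0.318
```

```bash
python3 - <<'E'
from h import *
np.set_printoptions(precision=4,suppress=True)
s=bot.sense();print(s['clock'],s['eef_pos'],s['ft_force'],s['width']*94)
f=bot.grab_frame("wrist")[:,:,::-1]
cv2.imwrite("pics/w13.png",f)
E
```

```text
18.1167 [0.5247 0.3309 0.1726] [-0.2748 -0.6608 -0.0768] 29.92810322486078
```

View pics/w13.png

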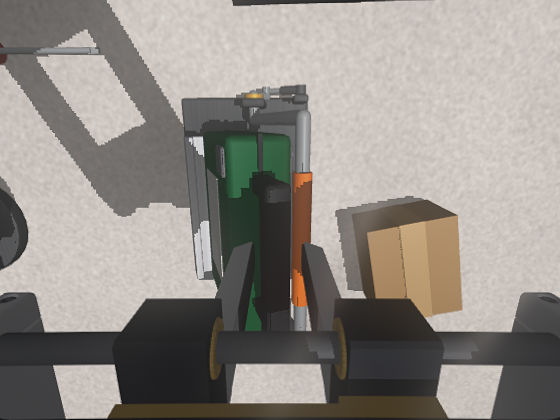

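Request:
send_rows([
  {"dx":0,"dy":-0.005,"dz":-0.001,"roll":0},
  {"dx":0,"dy":-0.015,"dz":-0.001,"roll":0},
  {"dx":0,"dy":-0.035,"dz":-0.001,"roll":0},
  {"dx":0,"dy":-0.065,"dz":-0.001,"roll":0},
  {"dx":0,"dy":-0.1,"dz":-0.001,"roll":0},
  {"dx":0,"dy":-0.13,"dz":-0.001,"roll":0},
  {"dx":0,"dy":-0.15,"dz":-0.001,"roll":0},
  {"dx":0,"dy":-0.15,"dz":-0.001,"roll":0},
])

```text
clock: 18.83
eef_pos: [0.5273, 0.3309, 0.3308]
ee_rot: [[1.0, 0.012, 0.023], [-0.023, 0.005, 1.0], [0.012, -1.0, 0.006]]
ft_force: [0.3, -0.7, 1.4]
width: 0.319
```

```bash
python3 - <<'E'
from h import *
np.set_printoptions(precision=4,suppress=True)
s=bot.sense();print(s['clock'],s['eef_pos'],s['ft_force'],s['width']*94)
f=bot.grab_frame("wrist")[:,:,::-1]
cv2.imwrite("pics/w14.png",f)
f=bot.grab_frame("scene")[:,:,::-1]
cv2.imwrite("pics/s14.png",cv2.resize(f[150:290,310:450],None,fx=4.2,fy=4.2,interpolation=cv2.INTER_CUBIC))
# predicted seated case corners
o=np.array([.5228,.278,0]);R=Rz(np.radians(88.7))
t=np.radians(20);Ry=np.array([[np.cos(t),0,np.sin(t)],[0,1,0],[-np.sin(t),0,np.cos(t)]])
P=[[x,y,z] for z in(-.0575,.0575) for x in(-.0225,.0225) for y in(-.075,.075)]+[[0,-.05,.0925],[0,.05,.0925]]
W=(np.array(P)@Ry.T+[.022,0,.104])@R.T+o
print((proj("scene",W)-[310,150])*4.2); print(proj("wrist",W))
print(rel(np.array([.5865,-.031,.28])-s['eef_pos']))
E
```

```text
18.8333 [0.5273 0.3309 0.3308] [ 0.3446 -0.6836  1.3529] 30.00079219818659
[[189.8857 409.4437]
 [212.506  243.8057]
 [246.7473 433.8856]
 [265.3037 267.441 ]
 [280.7243 330.1173]
 [298.1136 158.0171]
 [341.5846 357.0255]
 [354.3326 183.91  ]
 [344.876  286.1777]
 [353.5077 169.8784]]
[[232.1651 227.6261]
 [227.4961 127.357 ]
 [259.9269 224.3665]
 [258.1085 127.1707]
 [251.9937 257.3923]
 [248.4874 129.1622]
 [286.492  252.0943]
 [287.4765 128.8101]
 [279.4909 246.4152]
 [279.5664 155.2606]]
[ 0.0674  0.0505 -0.3604]
```

View pics/w14.png

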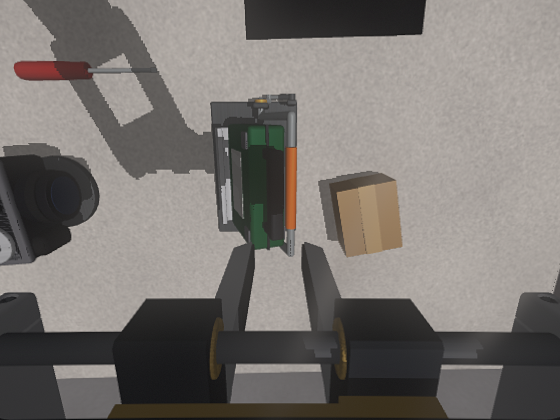

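View pics/s14.png

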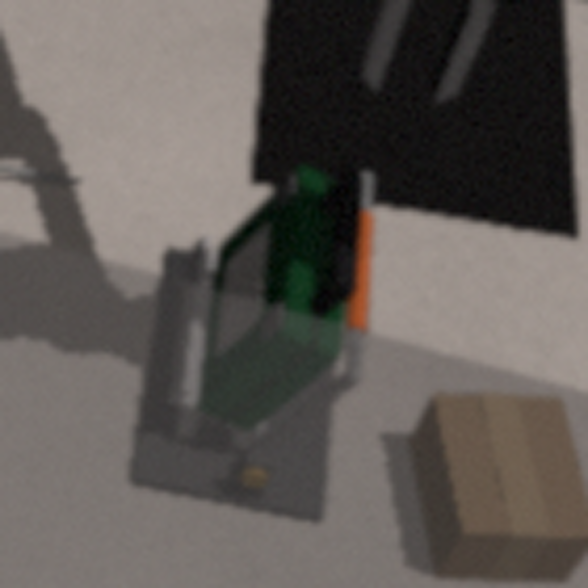

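Request:
send_rows([
  {"dx":0.003,"dy":0,"dz":-0.016,"roll":0},
  {"dx":0.009,"dy":0,"dz":-0.05,"roll":0},
  {"dx":0.016,"dy":0,"dz":-0.088,"roll":0},
  {"dx":0.023,"dy":0,"dz":-0.126,"roll":0},
  {"dx":0.03,"dy":0,"dz":-0.164,"roll":0},
  {"dx":0.038,"dy":0,"dz":-0.202,"roll":0},
  {"dx":0.045,"dy":0,"dz":-0.24,"roll":0},
  {"dx":0.052,"dy":0,"dz":-0.278,"roll":0},
  {"dx":0.058,"dy":0,"dz":-0.312,"roll":0},
  {"dx":0.063,"dy":0.015,"dz":-0.34,"roll":0},
  {"dx":0.067,"dy":0.03,"dz":-0.36,"roll":0},
  {"dx":0.067,"dy":0.04,"dz":-0.36,"roll":0},
], claw=-1)

```text
clock: 19.93
eef_pos: [0.5819, -0.0356, 0.2783]
ee_rot: [[1.0, -0.006, 0.028], [-0.028, -0.0, 1.0], [-0.006, -1.0, -0.001]]
ft_force: [-0.4, -0.1, -0.5]
width: 0.004
```

```bash
cat > ov.py <<'E'
from h import *
o=np.array([.5228,.278,0]);R=Rz(np.radians(88.7))
t=np.radians(20);Ry=np.array([[np.cos(t),0,np.sin(t)],[0,1,0],[-np.sin(t),0,np.cos(t)]])
P=[[x,y,z] for z in(-.0575,.0575) for x in(-.0225,.0225) for y in(-.075,.075)]+[[0,-.05,.0925],[0,.05,.0925]]
W=(np.array(P)@Ry.T+[.022,0,.104])@R.T+o
E=[(0,1),(2,3),(4,5),(6,7),(0,2),(1,3),(4,6),(5,7),(0,4),(1,5),(2,6),(3,7),(8,9)]
def ov(n,x0,y0,x1,y1,s,out):
    f=bot.grab_frame(n)[:,:,::-1]
    a=cv2.resize(f[y0:y1,x0:x1],None,fx=s,fy=s,interpolation=cv2.INTER_CUBIC);b=a.copy()
    q=((proj(n,W)-[x0,y0]+.5)*s).astype(int)
    for i,j in E: cv2.line(b,tuple(map(int,q[i])),tuple(map(int,q[j])),(0,255,255),1)
    cv2.imwrite(out,np.hstack([a,b]))
E
python3 - <<'E'
from ov import *
np.set_printoptions(precision=4,suppress=True)
s=bot.sense();print(s['clock'],s['eef_pos'],s['ft_force'],s['width']*94)
ov("top",145,180,225,280,5,"pics/t15.png")
ov("scene",330,180,420,280,4.4,"pics/s15.png")
cv2.imwrite("pics/w15.png",bot.grab_frame("wrist")[:,:,::-1])
E
```

```text
19.9333 [ 0.5819 -0.0356  0.2783] [-0.3568 -0.1463 -0.4669] 0.383612040334471
```

View pics/t15.png

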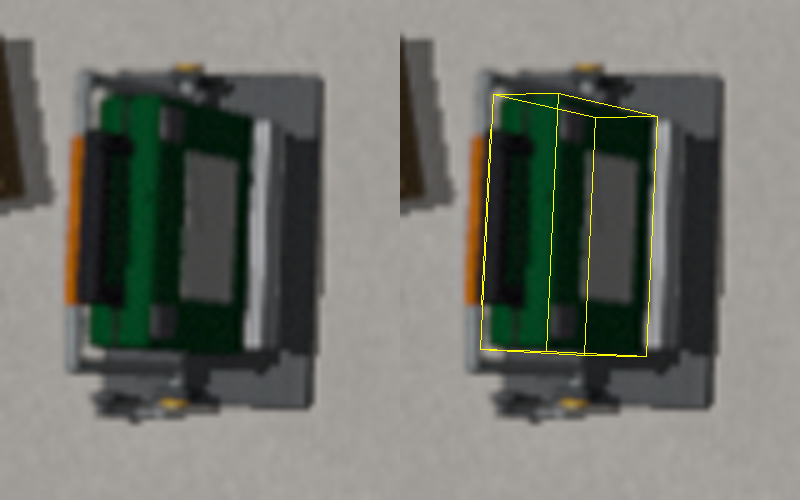

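View pics/s15.png

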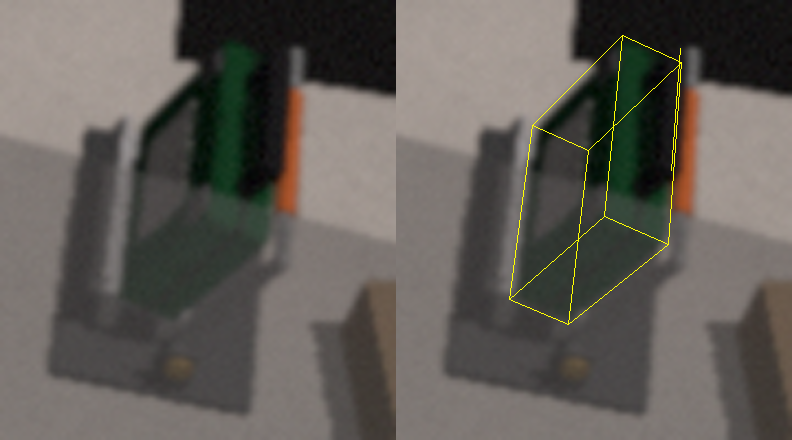

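View pics/w15.png

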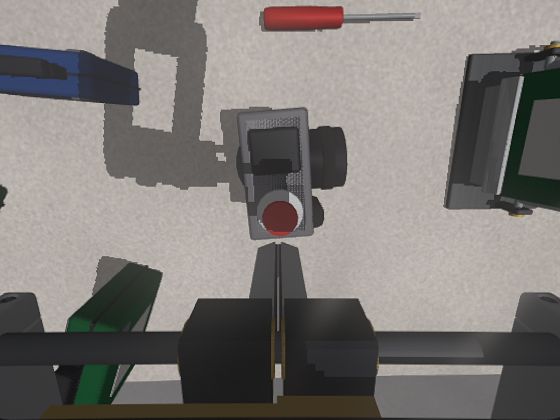

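```bash
python3 - <<'E'
from ov import *
np.set_printoptions(precision=4,suppress=True)
s=bot.sense();print(s['clock'],s['eef_pos'],s['ft_force'])
print(pz("wrist",[[279.5,217]],.174),rel(np.array([.5867,-.0325,.19])-s['eef_pos']))
E
```

```text
20.0833 [ 0.5817 -0.031   0.2797] [0.2027 0.1996 0.5475]
[[ 0.5867 -0.0296  0.174 ]] [ 0.0056  0.0897 -0.0015]
```

Move down to just above the button (TCP z ≈ 0.180).

Request:
send_rows([
  {"dx":0.002,"dy":0.01,"dz":0,"roll":0},
  {"dx":0.005,"dy":0.03,"dz":0,"roll":0},
  {"dx":0.005,"dy":0.055,"dz":0,"roll":0},
  {"dx":0.005,"dy":0.075,"dz":0,"roll":0},
  {"dx":0.005,"dy":0.088,"dz":0,"roll":0},
  {"dx":0.005,"dy":0.095,"dz":0,"roll":0},
  {"dx":0.005,"dy":0.099,"dz":0,"roll":0},
  {"dx":0.005,"dy":0.099,"dz":0,"roll":0},
  {"dx":0.005,"dy":0.099,"dz":0,"roll":0},
])

```text
clock: 20.83
eef_pos: [0.5891, -0.0314, 0.1846]
ee_rot: [[1.0, 0.002, 0.022], [-0.022, -0.0, 1.0], [0.002, -1.0, -0.0]]
ft_force: [-0.9, 0.5, 0.7]
width: 0.003
```

```bash
python3 - <<'E'
from ov import *
np.set_printoptions(precision=4,suppress=True)
s=bot.sense();print(s['clock'],s['eef_pos'],s['ft_force'],s['dq'])
E
```

```text
20.8333 [ 0.5891 -0.0314  0.1846] [-0.9421  0.4995  0.6909] [-0.0055 -0.0086 -0.0121 -0.0002  0.0015 -0.0001]
```

Request:
send_rows([
  {"dx":0,"dy":0.004,"dz":0,"roll":0},
  {"dx":-0.001,"dy":0.008,"dz":0,"roll":0},
  {"dx":-0.002,"dy":0.011,"dz":0,"roll":0},
  {"dx":-0.002,"dy":0.013,"dz":0,"roll":0},
  {"dx":-0.002,"dy":0.014,"dz":0,"roll":0},
  {"dx":-0.002,"dy":0.014,"dz":0,"roll":0},
])

```text
clock: 21.33
eef_pos: [0.5868, -0.0319, 0.17]
ee_rot: [[1.0, 0.001, 0.023], [-0.023, -0.0, 1.0], [0.001, -1.0, -0.0]]
ft_force: [0.6, 0.1, 2.2]
width: 0.005
```

Request:
send_rows([
  {"dx":0,"dy":0.001,"dz":0,"roll":0},
  {"dx":0,"dy":0.002,"dz":0,"roll":0},
  {"dx":0,"dy":0.002,"dz":0,"roll":0},
])

```text
clock: 21.58
eef_pos: [0.5868, -0.0319, 0.1683]
ee_rot: [[1.0, 0.001, 0.023], [-0.023, -0.0, 1.0], [0.001, -1.0, -0.0]]
ft_force: [0.6, 0.0, 3.4]
width: 0.006
```

Request:
send_rows([
  {"dx":0,"dy":0.0005,"dz":0,"roll":0},
  {"dx":0,"dy":0.001,"dz":0,"roll":0},
  {"dx":0,"dy":0.001,"dz":0,"roll":0},
])

```text
clock: 21.83
eef_pos: [0.5868, -0.0319, 0.1681]
ee_rot: [[1.0, 0.001, 0.023], [-0.023, -0.0, 1.0], [0.001, -1.0, -0.0]]
ft_force: [-1.0, 0.7, 8.6]
width: 0.006
```

Request:
send_rows([
  {"dx":0,"dy":-0.0006,"dz":0,"roll":0},
  {"dx":0,"dy":-0.0006,"dz":0,"roll":0},
  {"dx":0,"dy":-0.0006,"dz":0,"roll":0},
  {"dx":0,"dy":-0.0006,"dz":0,"roll":0},
  {"dx":0,"dy":-0.0006,"dz":0,"roll":0},
  {"dx":0,"dy":-0.0006,"dz":0,"roll":0},
  {"dx":0,"dy":-0.0006,"dz":0,"roll":0},
  {"dx":0,"dy":-0.0006,"dz":0,"roll":0},
  {"dx":0,"dy":-0.0006,"dz":0,"roll":0},
  {"dx":0,"dy":-0.0006,"dz":0,"roll":0},
  {"dx":0,"dy":-0.0006,"dz":0,"roll":0},
  {"dx":0,"dy":-0.0006,"dz":0,"roll":0},
])

```text
clock: 22.83
eef_pos: [0.5868, -0.0319, 0.1682]
ee_rot: [[1.0, 0.001, 0.023], [-0.023, -0.0, 1.0], [0.001, -1.0, -0.0]]
ft_force: [-0.3, 0.5, 5.7]
width: 0.007
```

Request:
send_rows([
  {"dx":0,"dy":0,"dz":0,"roll":0},
  {"dx":0,"dy":0,"dz":0,"roll":0},
  {"dx":0,"dy":0,"dz":0,"roll":0},
  {"dx":0,"dy":0,"dz":0,"roll":0},
  {"dx":0,"dy":0,"dz":0,"roll":0},
  {"dx":0,"dy":0,"dz":0,"roll":0},
])

```text
clock: 23.33
eef_pos: [0.5868, -0.0319, 0.1682]
ee_rot: [[1.0, 0.001, 0.023], [-0.023, -0.0, 1.0], [0.001, -1.0, -0.0]]
ft_force: [-0.8, -0.7, 6.7]
width: 0.001
```

Request:
send_rows([
  {"dx":0,"dy":0.002,"dz":0,"roll":0},
  {"dx":0,"dy":0.005,"dz":0,"roll":0},
  {"dx":0,"dy":0.008,"dz":0,"roll":0},
  {"dx":0,"dy":0.01,"dz":0,"roll":0},
  {"dx":0,"dy":0.01,"dz":0,"roll":0},
  {"dx":0,"dy":0.01,"dz":0,"roll":0},
])

```text
clock: 23.83
eef_pos: [0.587, -0.0319, 0.161]
ee_rot: [[1.0, 0.002, 0.023], [-0.023, -0.001, 1.0], [0.002, -1.0, -0.001]]
ft_force: [-4.6, 1.2, 17.8]
width: 0.006
```

Fully down (z 0.161, 13 mm travel). Retract.

Request:
send_rows([
  {"dx":0,"dy":-0.004,"dz":0,"roll":0},
  {"dx":0,"dy":-0.012,"dz":0,"roll":0},
  {"dx":0,"dy":-0.025,"dz":0,"roll":0},
  {"dx":0,"dy":-0.045,"dz":0,"roll":0},
  {"dx":0,"dy":-0.07,"dz":0,"roll":0},
  {"dx":0,"dy":-0.095,"dz":0,"roll":0},
  {"dx":0,"dy":-0.115,"dz":0,"roll":0},
  {"dx":0,"dy":-0.12,"dz":0,"roll":0},
  {"dx":0,"dy":-0.12,"dz":0,"roll":0},
  {"dx":0,"dy":-0.12,"dz":0,"roll":0},
])

```text
clock: 24.67
eef_pos: [0.5856, -0.0317, 0.2755]
ee_rot: [[1.0, -0.002, 0.023], [-0.023, 0.0, 1.0], [-0.002, -1.0, 0.0]]
ft_force: [0.2, 0.2, -0.4]
width: 0.004
```

```bash
python3 - <<'E'
from ov import *
np.set_printoptions(precision=4,suppress=True)
s=bot.sense();print(s['clock'],s['eef_pos'],s['ft_force'],s['dq'])
ov("top",145,180,225,280,5,"pics/t16.png")
cv2.imwrite("pics/s16.png",bot.grab_frame("scene")[:,:,::-1])
E
```

```text
24.6667 [ 0.5856 -0.0317  0.2755] [ 0.164   0.1898 -0.403 ] [-0.0001  0.0163  0.026   0.0001  0.0023 -0.0015]
```

View pics/t16.png

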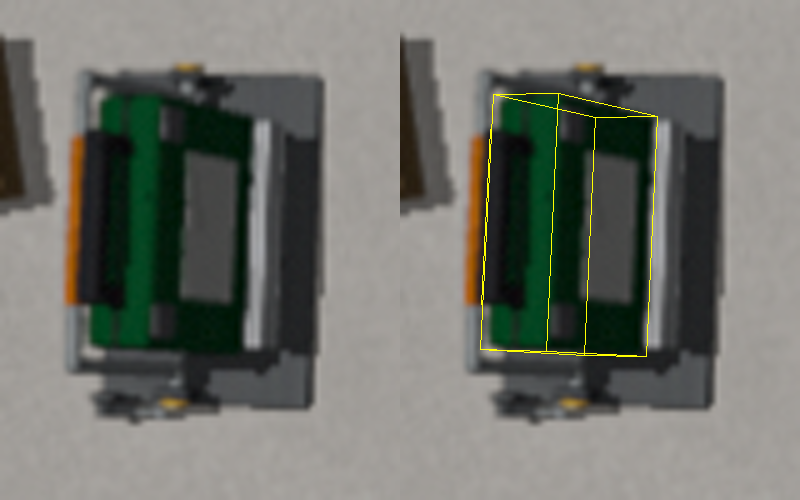

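View pics/s16.png

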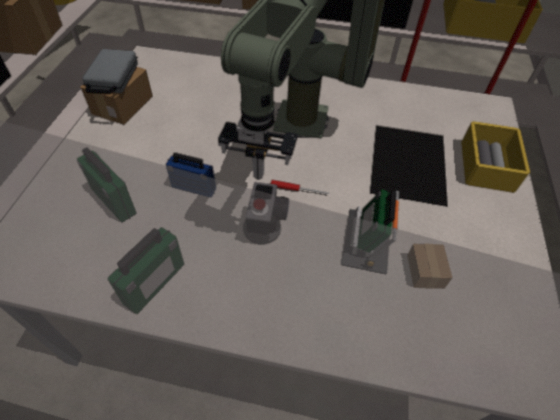

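The case is still seated with its label towards the camera. The arm is clear of the button, and the blue case, carton and screwdriver are where they started.

```bash
python3 -c "
from station import bot
bot.close_job()"
```

```text
the job is handed in; nothing more can be done
```

The job is done and handed in at about 25 s of the 72 s allowed. The hand-in gave no verdict.

- **Stand:** I gripped the orange end bar and swung the wire back over to its stop. The bar travelled 154 mm, as expected for fully open, and the back stayed open after I let go.
- **Case:** I lifted the smallest green case by its handle, set its front edge on the ledge and eased it back onto the wire with the rear finger before withdrawing. Overlaying the expected seated pose on the camera pictures showed it about 1–3 mm from the seat, with the label towards the camera. A later look from the top camera, after the shutter press, showed no change.
- **Shutter:** I held the button at its halfway stop for about 1.5 s (TCP at 168 mm, roughly 6–7 N, with one 8.6 N reading while finding the stop). Then I pressed it fully down (161 mm, 13 mm of travel) and released it.
- **Last checks:** The arm was clear of everything at TCP height 0.275 m, with the measured force about zero. The blue case, carton and screwdriver looked unmoved. I could not read the button's final position directly; it looked up in the scene picture.
- **Disagreement:** The overhead and wrist camera estimates of positions differed by up to about 5 mm. I used the contact-measured position for the stand and roughly averaged the camera estimates for the button. The ledge touched down at the predicted height.

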